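Square a radio display panel into its carrier

ROBOT

A 7-joint arm with a two-finger parallel gripper is mounted at the origin on the work surface. World frame = base frame: x ahead of the robot, y to its left, z up, the work surface at z = 0. Lengths are in mm, angles in rad, forces in N, time in s.
With the tool pointing down it reaches from about 425 to 950 mm from the base axis. Payload 4.7 kg.
Tool frame: the origin (TCP) lies on the centre line of the jaws, within the pads' length; the fingertips stand 19 mm ahead of it and the grasp point (between the pads) is the TCP; y points along the fingers, x is the direction in which the jaws open and shut, and the axes are right-handed (so a half turn about y gives the same grasp; the last joint's range is limited). The gripper opens to 87 mm and grips with 3 to 60 N. Pads are 19 mm wide; open, the fingers measure 117 mm over their backs; the gripper's body (75 mm by 190 mm) begins 51 mm behind the grasp point.
Start: joints at [1.257, 0.469, -0.049, 1.532, 0.024, 1.141, -0.082], TCP at [189.698, -647.813, 241.573] pointing down, gripper open.
Joint ranges: [-2.59, 2.59], [-0.33, 1.99], [-1.39, 1.29], [0.1, 2.45], [-1.04, 4.18], [0.21, 1.99], [-2.66, 2.66]. Speed limits (rad/s): [2.57, 2.57, 3.14, 3.14, 3.14, 3.14, 3.14].

INTERFACE

Orientations are given as a 3x3 rotation matrix whose columns are the frame's x, y, z axes.
In Python, from rig import robot gives the robot as it stands. The module is installed in compiled form; this text tells all that it offers.
- The arm moves only by the shell command python3 -m crank 'ROWS' [OPENING] [FORCE]. ROWS is JSON, a list that holds one entry, the list of rows, each a list of 4 numbers: the shift along the tool's x, y, z in cm, then the turn about the tool's y in degrees. A call has exactly 8 rows; each row is the pose to reach, as a shift and turn from the pose commanded when the call began, along the tool's axes at that moment; what a row does not reach only later rows make up. A row lasts 1/12 s, in which the tool goes at most 41.7 mm and 7.16 degrees, less where a joint would pass 70% of its speed; a pose out of reach is approached as far as the arm can. A call with a gripper value outside its range is refused whole. OPENING is the gripper command: -1 is shut, 1 is fully open, values between are in proportion, set as the call begins (- or left out, the last holds). The fingers move at their own pace and stop on an object; FORCE is the grip in N (left out, the last holds). Time passes only in rows, so rows that repeat a pose let the fingers close, or fill a call up. It gives the time, the measured TCP pose, the force and the opening at its end, in the units of the state.
- robot.observe(): the state, without advancing time (a new reading comes with each control period).
- robot.snapshot(name): name is "scene" or "top"; returns a dict with "img" (420x560x3 uint8, red, green, blue), "mtx" (3x3 intrinsics, pixels), "distortion" ([k1, k2, p1, p2, k3] as OpenCV has them; the pictures are not rectified), "camera_from_world" (4x4, takes a point from world to camera coordinates). Camera axes: x right, y down, z forward; pixel columns grow to the right and rows downward; lengths in mm; the calibration is good to about 2 mm. A picture is of the moment at which its call begins. There is no depth.
- robot.sign_off(): hands the job in, once; it reports no verdict.
The state is a dict: "time_s": time; "q": joint angles; "dq": joint speeds; "tau": joint torques, N m; "tool_pos": TCP position; "tcp_rot": TCP orientation; "force": force on the tool from outside, world axes, zero at the start; "wrist_torque": the same for the moment, N m; "grip_width": finger opening in mm.
Only numpy, scipy, OpenCV 4.12 (cv2) and the standard library are available. Lean on these libraries where they do the work, as an engineer would, in place of code of your own. Each camera call takes 0.05 s, during which the arm holds its last target.

TASK

Take the white nylon stick out of its wooden stand and, with its tip and not with the fingers, nudge the loose display panel squarely against the long rib of its carrier, then slide it along that rib until it also butts against the short rib, pressing it home on each rib for a moment with gentle fingertip pressure (about 5 to 6 N, never above 9 N, for the glass is delicate). Then stand the stick fully back in its stand; the panel must stay flush in the corner on both edges, and everything else stays where it is.

Things in the scene. Friction and masses are not known exactly. Their poses are not given: they have to be found in the camera images.
- carrier: Fixed black plastic tray of a radio front, lying flat: 150 (x) by 230 (y) mm, 8 mm thick, open on its -x and -y sides. Origin: centre of the underside. Two grey ribs stand 12 mm above its floor and meet in a square corner; its four screw heads and round mark are flat decoration.
- long_rib: Long grey rib on the carrier: 8 mm thick (x), 150 mm long (y), 12 mm high; origin at the centre of its underside, axes as the carrier. The panel's +x edge must lie against its -x face, 4 mm from the origin.
- short_rib: Short grey rib on the carrier: 90 mm long (x), 8 mm thick (y), 12 mm high; origin at the centre of its underside, axes as the carrier. The panel's +y edge must lie against its -y face, 4 mm from the origin.
- corner (a point): Inner corner of the two ribs at the level of the carrier's floor (8 mm above the table); axes as the carrier: the panel must go to +x (onto the long rib) and to +y (onto the short rib).
- panel: Loose display panel lying face up on the carrier's floor: steel edge, green-grey glass, 60 (x) by 90 (y) by 7 mm, about 0.12 kg. Origin: centre of the underside. Seated, its axes are those of the carrier. It starts some 10 to 40 mm off each rib and turned by up to 0.25 rad. Friction can jam it askew when pushed mid-edge only; pushes near the edge's ends square it.
- panel_corner (a point): The panel's +x +y bottom corner, which goes into the corner of the ribs.
- panel_near (a point): Middle of the panel's long -x edge, at mid thickness: push here to +x.
- panel_end (a point): Middle of the panel's short -y edge, at mid thickness: push here to +y.
- stick: White nylon stick, 98 mm long, 75 g, upright in the stand. z up along its handle; origin on the handle's axis, level with the tip. From below: round shaft, 12 mm thick, 0-30 mm; collar, 42 mm wide, 30-35 mm; square 18 mm handle (faces along x, y), 35-98 mm. The shaft is bent a little, differently each time: the real tip is up to 5 mm off the axis along x and along y; no pose tells.
- stick_grip (a point): Centre line of the handle, 60 mm above the level of the tip: the place to grip.
- stand: Fixed wooden block 70 by 70 by 40 mm with a round hole, 29 mm in diameter and 34 mm deep, in the middle of its top. In place, the stick's shaft is in the hole and its collar rests on the top. Origin: centre of the underside.
- stand_hole0 (a point): Centre of the hole's mouth in the stand's top, 40 mm above the table.
- mug: White mug, 76 mm wide and 90 mm high, with a handle: leave alone. Origin: centre of the underside.
- tuning_knob: Black radio knob, 32 mm in diameter, 16 mm high, standing on the carrier's -y end: leave alone. Origin: centre of the underside.
- microphone: Black hand microphone, about 62 by 58 by 28 mm, lying beyond the carrier: leave alone. Origin: centre of the underside.
- screwdriver: Screwdriver lying beyond the carrier: leave alone.
- battery: Black battery pack 60 by 100 by 32 mm: leave alone. Origin: centre of the underside.
- screw_dish: Round aluminium dish, 80 mm wide and 22 mm high: leave alone. Origin: centre of the underside.
There are look-alikes about, which are no part of the job. Leave any purple or red look-alike of the panel alone.

How it is judged (in metres and radians):
On the way, in this order (a step that is already met when the one before it is completed fails the run):
1. the stick is taken out of its stand (distance between stick and stand above 0.08 m), for 0.2 s.
2. the panel is pressed squarely against the long rib with more than 2.5 N (contact force between panel and long_rib above 2.5 N and contact force between panel and stick above 1 N and x of panel_corner in the frame of corner above -0.0018 m and angle between the x axis of panel and the x axis of carrier, either way round below 0.025 rad), for 0.2 s.
3. the panel, still along the long rib, is pressed against the short rib with more than 2.5 N (contact force between panel and short_rib above 2.5 N and contact force between panel and stick above 1 N and y of panel_corner in the frame of corner above -0.0018 m and x of panel_corner in the frame of corner above -0.004 m and angle between the x axis of panel and the x axis of carrier, either way round below 0.06 rad), for 0.2 s.
At the end, for the whole second after the job is handed in: The panel lies flat and at rest in the corner, its gap to each rib under 1.8 mm and square within 0.025 rad; the stick stands at rest, upright within 0.1 rad, fully down in the stand's hole (its origin at least 26 mm below the mouth and within 6 mm of the hole's axis) (x of panel_corner in the frame of corner above -0.0018 m and y of panel_corner in the frame of corner above -0.0018 m and angle between the x axis of panel and the x axis of carrier, either way round below 0.025 rad and angle between panel's own z axis and vertical below 0.04 rad and horizontal distance between stick and stand_hole0 below 0.006 m and z of stick in the frame of stand_hole0 below -0.026 m and angle between stick's own z axis and vertical below 0.1 rad and linear speed of panel below 0.01 m/s and linear speed of stick below 0.02 m/s); the robot touches nothing.
It fails at once if the stick pushes the panel with more than 9 N (contact force between stick and panel above 9 N).
It fails at once if the panel bears on a rib with more than 9 N (contact force between panel and long_rib above 9 N or contact force between panel and short_rib above 9 N).
It fails at once if the fingers or the arm touch the panel (contact force between any of the fingers, the arm and panel above 0.3 N).
It fails at once if a bystander is moved by more than 15 mm (distance of any of mug, tuning_knob, microphone, screwdriver, battery, screw_dish from where it was at the start of the episode above 0.015 m).
It also fails if it takes over 72 s, if anything falls off the work surface, if the arm or the gripper's body presses on something with over 40 N, if the wrist force passes 120 N, or if a joint passes its speed limit or range.

## Working session

There is one attempt and no reset: what is moved stays moved. The work goes in short steps, Python scripts to look and compute and a shell command to move; the robot and the scene stay as the last step left them, time stands still between calls to the robot, and variables do not carry over. Pictures are saved under pics/ and viewed, and the job is handed in when it is done.

```bash
mkdir -p pics; ls; cat > h.py <<'E'
import numpy as np, cv2
from rig import robot
def snap(n,fn=None):
    s=robot.snapshot(n)
    if fn: cv2.imwrite('pics/'+fn,cv2.cvtColor(s['img'],cv2.COLOR_RGB2BGR))
    return s
def ray(s,uv,z):
    uv=np.array(uv,float).reshape(-1,1,2)
    n=cv2.undistortPoints(uv,np.array(s['mtx'],float),np.array(s['distortion'],float)).reshape(-1,2)
    T=np.array(s['camera_from_world'],float);R=T[:3,:3];t=T[:3,3]
    c=-R.T@t; d=np.c_[n,np.ones(len(n))]@R
    return c+d*((z-c[2])/d[:,2])[:,None]
def proj(s,P):
    T=np.array(s['camera_from_world'],float)
    return cv2.projectPoints(np.array(P,float).reshape(-1,1,3),cv2.Rodrigues(T[:3,:3])[0],T[:3,3],np.array(s['mtx'],float),np.array(s['distortion'],float))[0].reshape(-1,2)
E
python3 - <<'E'
from h import *
np.set_printoptions(precision=3,suppress=True)
for n in('scene','top'):
    s=snap(n,n+'0.png'); print(n,s['mtx'],s['distortion'],np.array(s['camera_from_world']))
o=robot.observe();print(o)
E
```

```text
pics
scene [[383.089   0.    276.784]
 [  0.    383.089 205.907]
 [  0.      0.      1.   ]] [-0.056  0.     0.     0.     0.   ] [[  -0.223    0.975   -0.003  146.344]
 [   0.715    0.161   -0.681 -378.84 ]
 [  -0.663   -0.154   -0.733 1202.063]
 [   0.       0.       0.       1.   ]]
top [[537.689   0.    277.898]
 [  0.    537.689 209.343]
 [  0.      0.      1.   ]] [-0.029  0.     0.     0.     0.   ] [[   0.002   -1.      -0.023   18.178]
 [  -0.997   -0.001   -0.081  581.157]
 [   0.081    0.024   -0.996 1109.551]
 [   0.       0.       0.       1.   ]]
{'time_s': 0.1, 'q': array([ 1.257,  0.469, -0.049,  1.534,  0.024,  1.141, -0.082]), 'dq': array([ 0.   , -0.002, -0.002, -0.003,  0.   ,  0.002, -0.001]), 'tau': array([ -0.   , -50.917,  -0.082, -23.683,  -0.061,   0.034,   0.   ]), 'tool_pos': array([ 189.534, -647.341,  240.63 ]), 'tcp_rot': array([[ 0.281, -0.001,  0.96 ],
       [-0.96 ,  0.002,  0.281],
       [-0.002, -1.   , -0.   ]]), 'force': array([ 0.1  ,  0.473, -0.575]), 'wrist_torque': array([ 0.05 ,  0.005, -0.034]), 'grip_width': 86.90161508321704}
```

View pics/scene0.png

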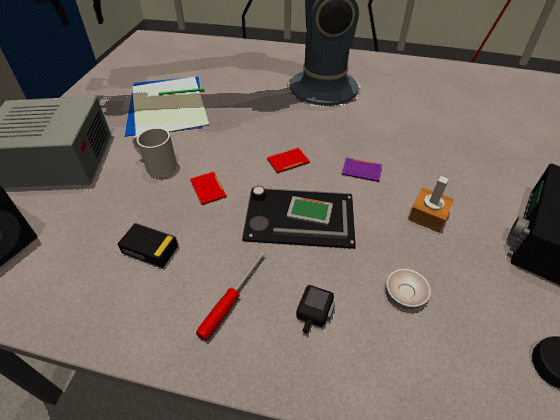

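View pics/top0.png

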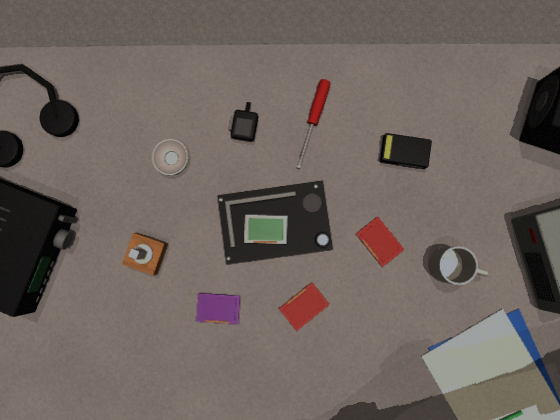

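The only panel on the carrier is the green one (top image about (265,230), scene image about (310,209)). The look-alikes are red at top (380,241) and (303,306), and purple at (218,308), all lying off the carrier. The stick in its stand is at top (143,254). I'll confirm this in an enlarged crop.

```bash
python3 - <<'E'
from h import *
im=cv2.imread('pics/top0.png')
a=cv2.resize(im[170:280,205:345],None,fx=5,fy=5,interpolation=cv2.INTER_CUBIC)
cv2.imwrite('pics/c1.png',a)
b=cv2.resize(im[225:285,110:180],None,fx=6,fy=6,interpolation=cv2.INTER_CUBIC)
im2=cv2.imread('pics/scene0.png')
c=cv2.resize(im2[170:240,400:465],None,fx=6,fy=6,interpolation=cv2.INTER_CUBIC)[:360]
cv2.imwrite('pics/c2.png',np.hstack([b,c[:360,:380]]) )
E
```

```text
(no output)
```

View pics/c1.png

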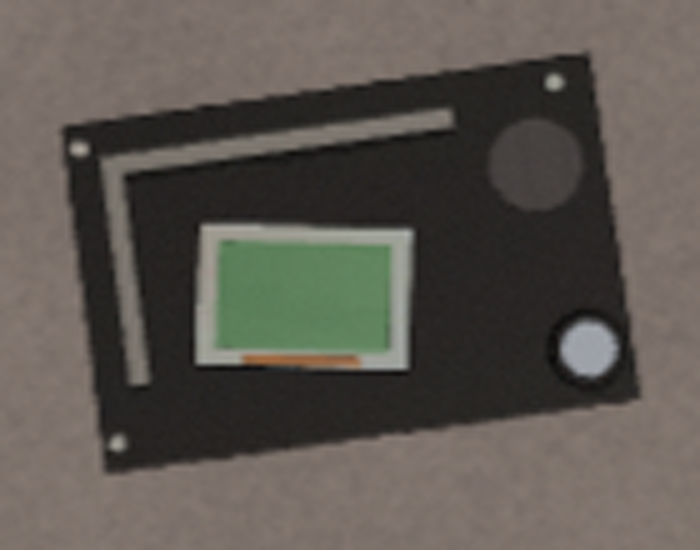

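View pics/c2.png

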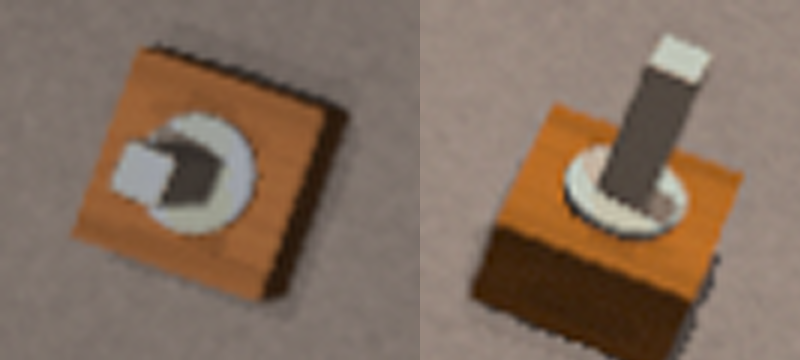

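```bash
cat > m.py <<'E'
from h import *
np.set_printoptions(precision=2,suppress=True)
def rect(s,mask,z):
    c=max(cv2.findContours(mask.astype(np.uint8),cv2.RETR_EXTERNAL,cv2.CHAIN_APPROX_NONE)[0],key=cv2.contourArea)
    P=ray(s,c.reshape(-1,2),z)[:,:2].astype(np.float32)
    return cv2.minAreaRect(P), c
def fitpanel(s,z=15):
    # dense supersampled: upscale, steel+green vs black, inside given box
    return None
E
python3 - <<'E'
from m import *
s=snap('top')
cr=lambda u:[205+(np.array(u)[:,0]+.5)/5-.5,170+(np.array(u)[:,1]+.5)/5-.5]
def W(u,z): return ray(s,np.array(cr(u)).T,z)[:,:2]
def show(n,u,z):
    w=W(u,z);print(n);print(w)
    for i in range(len(w)):
        d=w[(i+1)%len(w)]-w[i];print('  len %.1f ang %.3f'%(np.hypot(*d),np.arctan2(d[1],d[0])))
    return w
c=show('carrier',[(65,128),(588,55),(638,398),(106,472)],8);print('centre',c.mean(0))
p=show('panel',[(203,224),(413,229),(409,370),(196,364)],15);print(p.mean(0))
r=show('rib inner',[(124,176),(455,128),(124,176),(150,385)],20)
r=show('rib outer',[(101,158),(455,108),(131,386)],20)
k=W([(588,348)],16);print('knob',k)
b=lambda u:ray(s,np.array([110+(np.array(u)[:,0]+.5)/6-.5,225+(np.array(u)[:,1]+.5)/6-.5]).T,1)
def B(u,z): return ray(s,np.array([110+(np.array(u)[:,0]+.5)/6-.5,225+(np.array(u)[:,1]+.5)/6-.5]).T,z)[:,:2]
w=B([(140,47),(326,108),(262,300),(73,236)],40);print('stand',w,w.mean(0),np.diff(w,axis=0), [np.arctan2(*d[::-1]) for d in np.diff(w,axis=0)])
w=B([(122,142),(177,150),(168,207),(111,197)],108);print('sticktop',w,w.mean(0),[np.arctan2(*d[::-1]) for d in np.diff(w,axis=0)])
w=B([(196,172)],45);print('collar',w)
s2=snap('scene')
for uv,z in[((0,0),0)]:pass
def C(u,z): return ray(s2,np.array([400+(np.array(u)[:,0]+.5-420)/6-.5,170+(np.array(u)[:,1]+.5)/6-.5]).T,z)[:,:2]
w=C([(558,105),(742,175),(693,303),(497,227)],40);print('stand2',w,w.mean(0),[np.arctan2(*d[::-1]) for d in np.diff(w,axis=0)])
w=C([(665,37),(711,52),(697,83),(649,66)],108);print('top2',w,w.mean(0))
print('collar2',C([(627,190)],43))
E
```

```text
carrier
[[612.84 149.07]
 [644.28 -75.42]
 [497.68 -95.99]
 [465.78 129.91]]
  len 226.7 ang -1.432
  len 148.0 ang -3.002
  len 228.1 ang 1.711
  len 148.3 ang 0.130
centre [555.15  26.89]
panel
[[571.03  88.75]
 [568.97  -0.53]
 [509.24   1.09]
 [511.59  91.29]]
  len 89.3 ang -1.594
  len 59.8 ang 3.114
  len 90.2 ang 1.545
  len 59.5 ang -0.043
[540.21  45.15]
rib inner
[[591.06 122.06]
 [611.52 -18.31]
 [591.06 122.06]
 [502.6  110.22]]
  len 141.9 ang -1.426
  len 141.9 ang 1.716
  len 89.2 ang -3.009
  len 89.2 ang 0.133
rib outer
[[598.73 131.93]
 [620.04 -18.31]
 [502.16 118.25]]
  len 151.8 ang -1.430
  len 180.4 ang 2.283
  len 97.5 ang 0.141
knob [[518.62 -74.42]]
stand [[531.32 321.37]
 [510.3  255.7 ]
 [444.01 276.75]
 [465.73 343.33]] [487.84 299.29] [[-21.01 -65.67]
 [-66.29  21.05]
 [ 21.72  66.58]] [np.float64(-1.8804506054905967), np.float64(2.8340772106411523), np.float64(1.255455179533368)]
sticktop [[497.75 306.48]
 [495.21 288.3 ]
 [476.7  290.84]
 [479.87 309.68]] [487.38 298.82] [np.float64(-1.7096138266162209), np.float64(3.0048912697731898), np.float64(1.40418519590183)]
collar [[488.02 299.34]]
stand2 [[447.34 280.08]
 [469.3  343.95]
 [535.82 322.25]
 [514.68 257.14]] [491.78 300.86] [np.float64(1.2395578200627357), np.float64(-0.3154022718800854), np.float64(-1.8847597155858014)]
top2 [[481.92 295.89]
 [486.03 310.59]
 [502.57 304.84]
 [497.76 289.72]] [492.07 300.26]
collar2 [[489.33 301.79]]
```

```bash
python3 - <<'E'
from m import *
for n,(x0,y0,w,h) in dict(top=(122,240,30,28),scene=(425,170,30,20)).items():
    s=snap(n);im=s['img'][y0:y0+h,x0:x0+w]
    b=cv2.resize(im,None,fx=12,fy=12,interpolation=cv2.INTER_CUBIC)
    g=b.astype(int).min(2); hsv=cv2.cvtColor(b,cv2.COLOR_RGB2HSV)
    cv2.imwrite('pics/z_%s.png'%n,b[:,:,::-1])
    for t in(130,145,160):
        m=((g>t)).astype(np.uint8)
        for c in cv2.findContours(m,0,cv2.CHAIN_APPROX_NONE)[0]:
            if cv2.contourArea(c)<1500: continue
            u=(c.reshape(-1,2)+.5)/12-.5+[x0,y0]
            P=ray(s,u,108)[:,:2].astype(np.float32)
            print(n,t,cv2.contourArea(c)/144,cv2.minAreaRect(P))
E
```

```text
top 130 191.34375 ((488.6627502441406, 284.2353210449219), (41.9788818359375, 37.70391082763672), 54.4791145324707)
top 145 56.80902777777778 ((487.53570556640625, 299.6929931640625), (15.29015827178955, 15.701666831970215), 65.76317596435547)
top 145 90.42361111111111 ((486.93328857421875, 278.6450500488281), (29.388763427734375, 35.993919372558594), 77.49803924560547)
scene 130 54.03819444444444 ((490.61669921875, 300.1981201171875), (18.122819900512695, 19.45199966430664), 65.00238800048828)
scene 145 46.02777777777778 ((490.9306945800781, 300.313232421875), (16.705158233642578, 17.843957901000977), 66.72818756103516)
scene 160 39.41319444444444 ((491.11712646484375, 300.3167419433594), (15.796804428100586, 16.330461502075195), 67.09965515136719)
```

View pics/z_top.png

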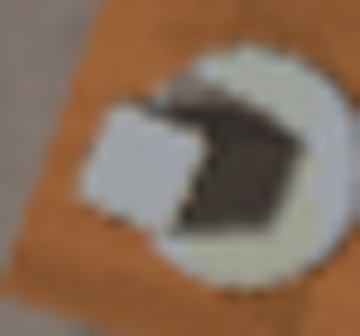

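View pics/z_scene.png

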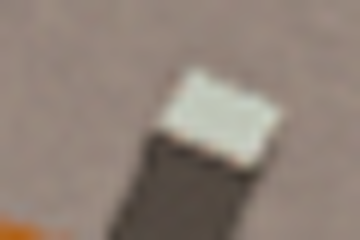

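The handle top is at about (142,165) in the enlarged top crop. Both views agree on a handle yaw of about -24° and an axis near (489,300). Next I write a helper that converts a target into tool-axis shifts.

```bash
cat > go.py <<'E'
import sys
from h import *
np.set_printoptions(precision=2,suppress=True)
def go(*targets):
    o=robot.observe();R=np.array(o['tcp_rot']);p=np.array(o['tool_pos'])
    yaw=np.degrees(np.arctan2(R[1,0],R[0,0]))
    print('t %.2f pos'%o['time_s'],p,'yaw %.1f'%yaw,'F',np.array(o['force']),'w %.1f'%o['grip_width'],'tilt',R[2,0],R[2,2])
    for t in targets:
        d=R.T@(np.array(t[:3])-p)/10
        print('  ->',t,'rows shift',d,'turn %.1f'%(-(t[3]-yaw)) if len(t)>3 else '')
if __name__=='__main__':
    go(*eval(sys.argv[1] if len(sys.argv)>1 else '[]'))
E
python3 go.py '[(480,-330,240,-50),(560,-50,240,-24)]'
```

```text
t 0.30 pos [ 189.63 -647.64  241.21] yaw -73.7 F [ 1.02  0.16 -0.52] w 86.7 tilt -0.0005991101321671035 -4.429428988837256e-05
  -> (480, -330, 240, -50) rows shift [-22.32   0.13  36.79] turn -23.7
  -> (560, -50, 240, -24) rows shift [-46.95   0.15  52.34] turn -49.7
```

```bash
python3 -m crank '[[[-2,0,3.4,-6],[-4,0,6.8,-12],[-6,0,10.2,-18],[-8,0,13.6,-24],[-10,0,17,-30],[-12,0,20.4,-36],[-14.2,0,23.8,-42],[-16.4,0,27,-49.7]]]' 1; python3 go.py '[(560,-50,240,-24)]'
```

```text
time_s: 0.97
tool_pos: [404.1, -412.8, 241.8]
tcp_rot: [[0.912, 0.001, 0.41], [-0.41, -0.0, 0.912], [0.001, -1.0, -0.0]]
force: [1.6, -0.2, 0.3]
grip_width: 87.2
t 0.97 pos [ 404.09 -412.79  241.82] yaw -24.2 F [ 1.56 -0.17  0.26] w 87.2 tilt 0.0007171300709577889 -0.00015761604969134372
  -> (560, -50, 240, -24) rows shift [-0.64  0.18 39.48] turn -0.2
```

```bash
python3 -m crank '[[[0,0,4],[0,0,8],[0,0,12],[0,0,16],[0,0,20],[0,0,24],[0,0,28],[0,0,32]]]' ; python3 -m crank '[[[0,0,4,0],[0,0,8,0],[0,0,12,0],[0,0,16,0],[0,0,20,0],[0,0,24,0],[0,0,28,0],[0,0,32,0]]]' ; python3 go.py '[(489.3,300,240,-24)]'
```

```text
time_s: 1.63
tool_pos: [536.0, -121.7, 241.9]
tcp_rot: [[0.91, 0.001, 0.415], [-0.415, -0.001, 0.91], [0.001, -1.0, -0.0]]
force: [0.6, 0.4, -0.0]
grip_width: 87.1
t 1.63 pos [ 535.98 -121.71  241.85] yaw -24.5 F [ 0.59  0.44 -0.04] w 87.1 tilt 0.0007263516548837038 -0.00027691465957372063
  -> (489.3, 300, 240, -24) rows shift [-21.76   0.16  36.42] turn -0.5$[0][0]: bad value
```

```bash
python3 -m crank '[[[-2.1,0,3.5,0],[-4.2,0,7,0],[-6.3,0,10.5,0],[-8.4,0,14,0],[-10.5,0,17.5,0],[-12.6,0,21,0],[-14.7,0,24.5,0],[-16.8,0,28,0]]]' ; python3 go.py '[(489.3,300,240,-24),(489.3,300,150,-24)]'
```

```text
time_s: 2.3
tool_pos: [498.4, 202.7, 241.8]
tcp_rot: [[0.91, 0.001, 0.415], [-0.415, -0.0, 0.91], [0.001, -1.0, 0.0]]
force: [0.4, -0.2, 0.1]
grip_width: 87.1
t 2.30 pos [498.39 202.73 241.8 ] yaw -24.5 F [ 0.39 -0.19  0.13] w 87.1 tilt 0.0008039067896379978 6.994927533231846e-06
  -> (489.3, 300, 240, -24) rows shift [-4.87  0.18  8.47] turn -0.5
  -> (489.3, 300, 150, -24) rows shift [-4.88  9.18  8.47] turn -0.5
```

```bash
python3 -m crank '[[[-1.2,0,2,0],[-2.4,0,4,0],[-3.6,0,6,0],[-4.8,1,8,0],[-4.9,4,8.4,0],[-4.9,7,8.4,0],[-4.9,7,8.4,0],[-4.9,7,8.4,0]]]' ; python3 - <<'E'
from go import *
s=snap('scene','s1.png');snap('top','t1.png')
a=cv2.imread('pics/s1.png');b=cv2.imread('pics/t1.png')
cv2.imwrite('pics/p1.png',np.hstack([cv2.resize(a[80:260,380:520],None,fx=3,fy=3),cv2.resize(b[190:310,80:200],(380,540))]))
go((489.3,300,150,-24),(489.3,300,70,-24))
E
```

```text
time_s: 2.97
tool_pos: [488.5, 297.1, 170.5]
tcp_rot: [[0.91, -0.003, 0.415], [-0.415, -0.002, 0.91], [-0.002, -1.0, -0.003]]
force: [0.5, -0.2, 1.1]
grip_width: 87.2
t 3.07 pos [490.15 298.17 173.13] yaw -24.6 F [-0.36 -1.24  0.69] w 87.0 tilt 0.001358174947940282 0.0020385761768503497
  -> (489.3, 300, 150, -24) rows shift [-0.16  2.31  0.13] turn -0.6
  -> (489.3, 300, 70, -24) rows shift [-0.17 10.31  0.11] turn -0.6
```

View pics/p1.png

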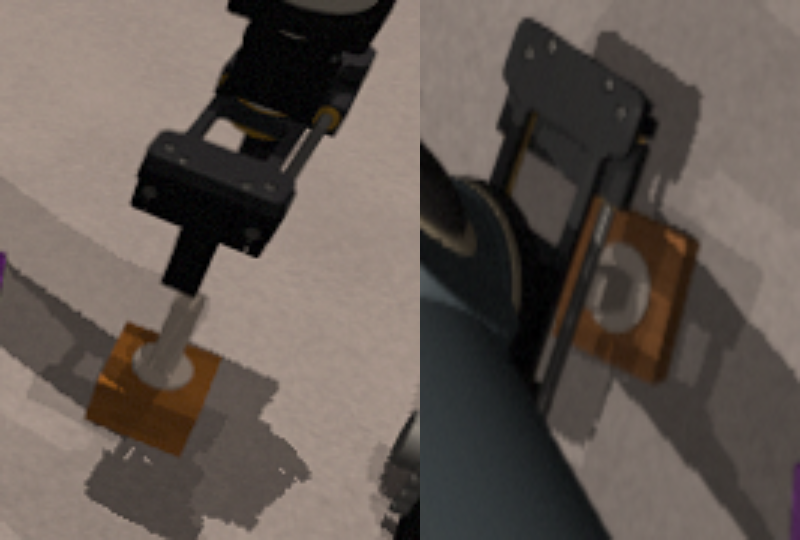

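The gripper hangs over the stand, with the handle top just below the fingers (left crop about (190,300)). I descend and grip.

```bash
python3 -m crank '[[[-0.1,2,0.1,0],[-0.1,4,0.1,0],[-0.1,6,0.1,0],[-0.1,8,0.1,0],[-0.1,9.4,0.1,0],[-0.1,10.3,0.1,0],[-0.1,10.3,0.1,0],[-0.1,10.3,0.1,0]]]' ; python3 go.py '[(489.3,300,70,-24)]'
```

```text
time_s: 3.73
tool_pos: [489.6, 299.5, 69.8]
tcp_rot: [[0.91, 0.002, 0.416], [-0.416, 0.001, 0.91], [0.001, -1.0, 0.002]]
force: [-0.2, 0.4, 0.4]
grip_width: 87.1
t 3.73 pos [489.61 299.54  69.77] yaw -24.6 F [-0.22  0.4   0.41] w 87.1 tilt 0.0012274846659527557 0.001660581258820332
  -> (489.3, 300, 70, -24) rows shift [-0.05 -0.02  0.03] turn -0.6
```

```bash
python3 -m crank '[[[0,0,0,0],[0,0,0,0],[0,0,0,0],[0,0,0,0],[0,0,0,0],[0,0,0,0],[0,0,0,0],[0,0,0,0]]]' -1 50; python3 go.py
```

```text
time_s: 4.4
tool_pos: [488.7, 299.1, 68.5]
tcp_rot: [[0.91, 0.0, 0.415], [-0.415, -0.0, 0.91], [0.0, -1.0, -0.0]]
force: [-0.9, 0.0, 1.1]
grip_width: 41.6
t 4.40 pos [488.67 299.15  68.52] yaw -24.5 F [-0.88  0.05  1.12] w 41.6 tilt 3.995277974647676e-05 -7.327944272034488e-05
```

```bash
python3 -m crank '[[[0,0,0,0],[0,0,0,0],[0,0,0,0],[0,0,0,0],[0,0,0,0],[0,0,0,0],[0,0,0,0],[0,0,0,0]]]' -1 50; python3 go.py
```

```text
time_s: 5.07
tool_pos: [488.7, 299.1, 68.5]
tcp_rot: [[0.91, -0.0, 0.415], [-0.415, -0.0, 0.91], [0.0, -1.0, -0.0]]
force: [-0.3, -0.1, 0.0]
grip_width: 17.9
t 5.07 pos [488.65 299.14  68.49] yaw -24.5 F [-0.28 -0.11  0.05] w 17.9 tilt 1.1721093898499399e-05 -5.511956089735598e-05
```

Gripped at 17.9 mm. I lift it.

```bash
python3 -m crank '[[[0,-1.5,0,0],[0,-4,0,0],[0,-7,0,0],[0,-10,0,0],[0,-13,0,0],[0,-15,0,0],[0,-15,0,0],[0,-15,0,0]]]'; python3 - <<'E'
from go import *
go()
s=snap('scene','s2.png');t=snap('top','t2.png')
for s in(s,t):
    T=np.array(s['camera_from_world']);print('cam',-T[:3,:3].T@T[:3,3], proj(s,[[489,299,160]]))
a=cv2.imread('pics/s2.png');b=cv2.imread('pics/t2.png')
cv2.imwrite('pics/p2.png',cv2.resize(a[90:230,390:500],None,fx=5,fy=4.2*5/4.2)[:600])
E
```

```text
time_s: 5.73
tool_pos: [489.0, 299.3, 219.4]
tcp_rot: [[0.91, 0.002, 0.415], [-0.415, 0.001, 0.91], [0.002, -1.0, 0.001]]
force: [1.0, 0.2, -2.2]
grip_width: 18.0
t 5.73 pos [488.99 299.3  219.44] yaw -24.5 F [ 1.05  0.23 -2.17] w 18.0 tilt 0.001636473792733528 0.0014556400743821786
cam [1100.49  102.9   623.07] [[450.68 158.2 ]]
cam [ 489.15   -7.63 1153.19] [[125.48 252.72]]
```

View pics/p2.png

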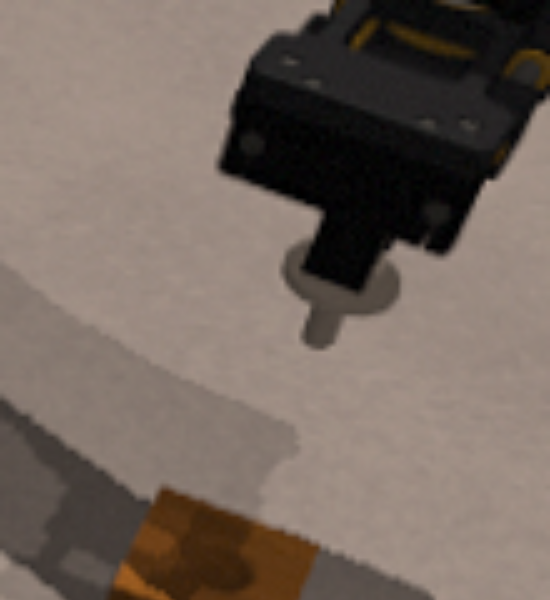

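View pics/t2.png

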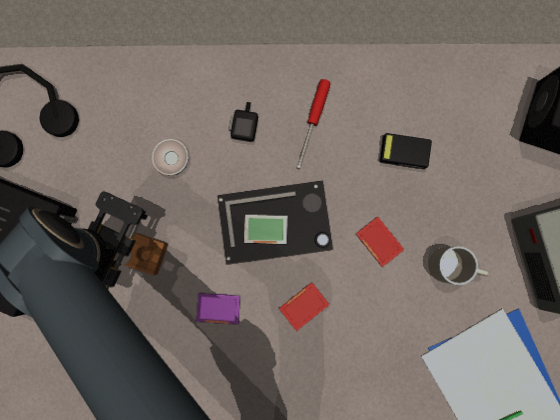

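The stick is held with collar and shaft visible (crop tip about (318,345)), and everything else is unmoved. I go over to the carrier's -x side and turn the jaws along carrier x.

```bash
python3 go.py '[(478,20,150,7.7)]'
```

```text
t 5.83 pos [488.03 298.33 217.2 ] yaw -24.5 F [-0.81 -0.26 -1.75] w 17.6 tilt -0.001027022147304307 -0.0023098171910894212
  -> (478, 20, 150, 7.7) rows shift [ 10.65   6.77 -25.72] turn -32.2
```

```bash
python3 -m crank '[[[1.4,0,-3.4,-4],[2.9,0,-6.9,-8],[4.3,0,-10.3,-13],[5.8,0,-13.8,-17],[7.2,1,-17.3,-21],[8.7,2,-20.8,-25],[10,4,-24,-29],[10.6,6.8,-25.7,-32.2]]]'; python3 -m crank '[[[0,0,0,0],[0,0,0,0],[0,0,0,0],[0,0,0,0],[0,0,0,0],[0,0,0,0],[0,0,0,0],[0,0,0,0]]]';python3 - <<'E'
from go import *
go()
s=snap('scene','s3.png');t=snap('top','t3.png')
print(proj(s,[[478,20,150-58.5]]))
a=cv2.imread('pics/s3.png')
cv2.imwrite('pics/p3.png',cv2.resize(a[130:240,250:370],None,fx=5,fy=5,interpolation=cv2.INTER_CUBIC))
go()
E
```

```text
time_s: 6.5
tool_pos: [478.5, 16.3, 149.7]
tcp_rot: [[0.991, 0.001, -0.131], [0.131, -0.003, 0.991], [0.0, -1.0, -0.003]]
force: [0.0, 0.4, -0.9]
grip_width: 17.9
time_s: 7.17
tool_pos: [478.7, 21.8, 150.9]
tcp_rot: [[0.991, 0.001, -0.134], [0.134, -0.0, 0.991], [0.001, -1.0, -0.0]]
force: [0.1, -1.0, -1.6]
grip_width: 18.1
t 7.17 pos [478.69  21.79 150.93] yaw 7.7 F [ 0.05 -1.03 -1.6 ] w 18.1 tilt 0.0008339023739198602 -0.00027226187574272924
[[304.59 160.68]]
t 7.27 pos [478.56  21.5  150.74] yaw 7.7 F [ 0.22  0.23 -0.05] w 17.9 tilt 0.00044732386458902463 -0.0002074202045109584
```

View pics/p3.png

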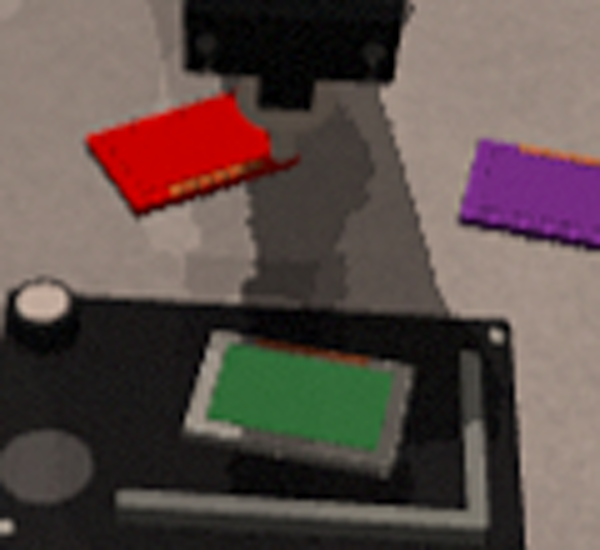

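View pics/t3.png

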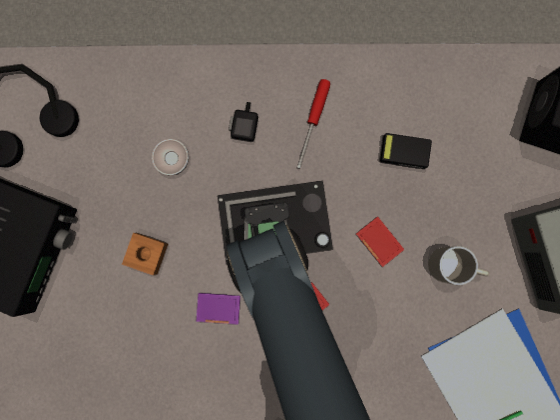

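```bash
python3 - <<'E'
from h import *
a=cv2.imread('pics/s3.png')[135:175,285:330]
a=cv2.resize(a,None,fx=14,fy=14,interpolation=cv2.INTER_CUBIC).astype(float)
cv2.imwrite('pics/p3b.png',np.clip((a-30)*2.2,0,255).astype(np.uint8))
E
```

```text
(no output)
```

View pics/p3b.png

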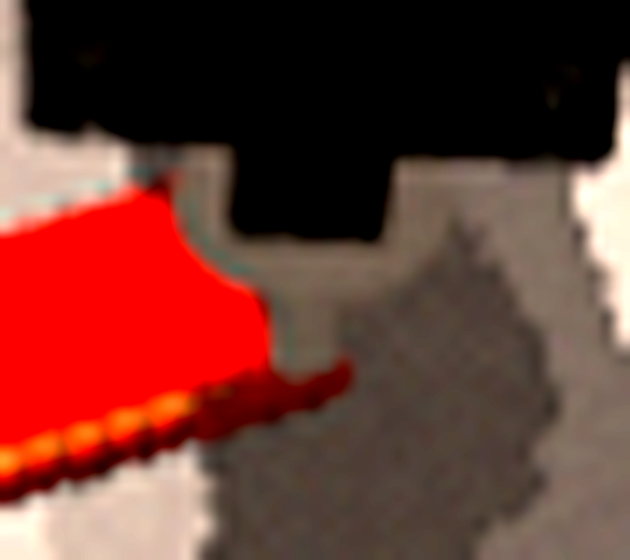

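```bash
python3 - <<'E'
from h import *
s=snap('scene');P=[478.6,21.6]
print(proj(s,[P+[131.7],P+[92.3],[478.6,26.6,92.3],[488.6,21.6,92.3],P+[125]]))
E
```

```text
[[306.27768762 145.97113804]
 [305.30218829 160.67435008]
 [307.62239212 161.01264217]
 [304.48480618 163.6857921 ]
 [306.10721482 148.54525831]]
```

```bash
python3 -m crank '[[[0,2,0,0],[0,4,0,0],[0,6,0,0],[0,7,0,0],[0,8.05,0,0],[0.5,8.05,0,0],[1.2,8.05,0,0],[1.2,8.05,0,0]]]'; cat > f.py <<'E'
from go import *
def f(n=6):
    F=[];P=[]
    for i in range(n):
        robot.snapshot('scene');o=robot.observe();F.append(o['force']);P.append(o['tool_pos'])
    F=np.array(F);R=np.array(o['tcp_rot'])
    print('t %.2f'%o['time_s'],'pos',np.mean(P,0),'F world',F.mean(0),'std',F.std(0),'tool xz',(F@R).mean(0)[[0,2]],'w %.1f'%o['grip_width'],'yaw %.1f'%np.degrees(np.arctan2(R[1,0],R[0,0])))
if __name__=='__main__': f(int(sys.argv[1]) if len(sys.argv)>1 else 6)
E
python3 f.py
```

```text
time_s: 7.98
tool_pos: [493.2, 23.6, 71.1]
tcp_rot: [[0.991, 0.004, -0.133], [0.133, 0.001, 0.991], [0.004, -1.0, 0.001]]
force: [-0.1, 0.7, -0.9]
grip_width: 17.7
t 8.28 pos [491.16  23.04  70.77] F world [-0.3   0.07 -0.66] std [0.22 0.56 0.6 ] tool xz [-0.29  0.11] w 17.8 yaw 7.7
```

```bash
python3 -m crank '[[[0.3,0.08,0,0],[0.6,0.08,0,0],[0.9,0.08,0,0],[1.0,0.08,0,0],[1.1,0.08,0,0],[1.2,0.08,0,0],[1.3,0.08,0,0],[1.4,0.08,0,0]]]';  python3 -m crank '[[[0.1,0,0,0],[0.2,0,0,0],[0.3,0,0,0],[0.4,0,0,0],[0.5,0,0,0],[0.6,0,0,0],[0.7,0,0,0],[0.7,0,0,0]]]'; cat > v.py <<'E'
from f import *
n=sys.argv[1]
f(3)
s=snap('scene',n+'.png')
a=cv2.imread('pics/'+n+'.png')[180:255,240:365]
cv2.imwrite('pics/'+n+'c.png',np.clip(cv2.resize(a,None,fx=6,fy=6,interpolation=cv2.INTER_CUBIC).astype(float)*1.5,0,255).astype(np.uint8))
E
python3 v.py s4
```

```text
time_s: 8.95
tool_pos: [504.2, 24.8, 69.2]
tcp_rot: [[0.991, -0.0, -0.134], [0.134, -0.0, 0.991], [-0.0, -1.0, -0.0]]
force: [0.8, -0.0, -0.3]
grip_width: 17.9
time_s: 9.62
tool_pos: [511.3, 25.7, 69.2]
tcp_rot: [[0.991, -0.0, -0.134], [0.134, -0.0, 0.991], [-0.0, -1.0, -0.0]]
force: [-0.6, -0.2, -0.7]
grip_width: 17.5
t 9.77 pos [511.2   25.71  69.22] F world [-0.65 -0.31 -0.99] std [0.39 0.65 0.38] tool xz [-0.68 -0.22] w 17.3 yaw 7.7
```

View pics/s4c.png

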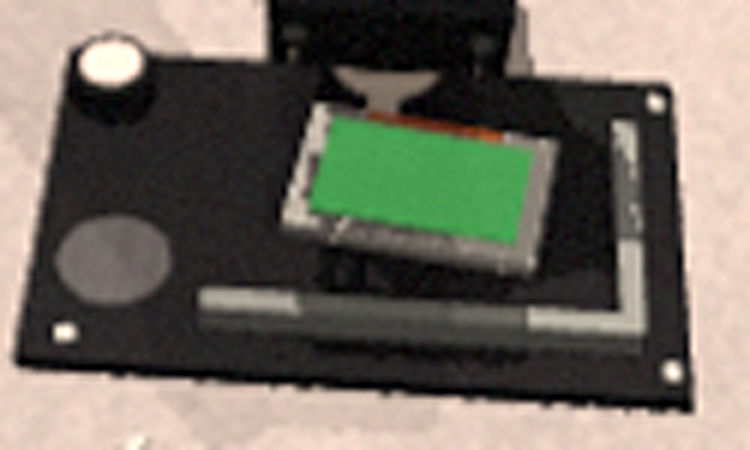

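```bash
cat > pan.py <<'E'
from f import *
def green(s,box=(240,180,365,255),k=6):
    x0,y0,x1,y1=box
    b=cv2.resize(s['img'][y0:y1,x0:x1],None,fx=k,fy=k,interpolation=cv2.INTER_CUBIC)
    h=cv2.cvtColor(b,cv2.COLOR_RGB2HSV)
    m=((h[...,0]>45)&(h[...,0]<85)&(h[...,1]>100)&(h[...,2]>40)).astype(np.uint8)
    c=max(cv2.findContours(m,0,cv2.CHAIN_APPROX_NONE)[0],key=cv2.contourArea)
    u=(c.reshape(-1,2)+.5)/k-.5+[x0,y0]
    r=cv2.minAreaRect(ray(s,u,15)[:,:2].astype(np.float32))
    return r
def crop2w(s,u,z,x0=240,y0=180,k=6):
    return ray(s,(np.array(u,float)+.5)/k-.5+[x0,y0],z)[:,:2]
E
python3 - <<'E'
from pan import *
s=robot.snapshot('scene'); print(green(s))
r=crop2w(s,[(203,287),(618,308),(613,122)],20)
print(r,[np.degrees(np.arctan2(*d[::-1])) for d in np.diff(r,axis=0)])
c=crop2w(s,[(80,50),(668,85),(692,408),(17,362)],8);print(c,c.mean(0),[np.degrees(np.arctan2(*d[::-1])) for d in np.diff(c,axis=0)])
p=crop2w(s,[(315,103),(557,140),(530,272),(283,224)],15);print(p,p.mean(0),[np.degrees(np.arctan2(*d[::-1])) for d in np.diff(p,axis=0)])
E
```

```text
((544.193359375, 46.636234283447266), (74.10530090332031, 47.37004470825195), 89.8565444946289)
[[614.49 -16.86]
 [592.66 122.12]
 [505.9  110.88]] [np.float64(98.92676707473566), np.float64(-172.6142916197186)]
[[500.76 -91.93]
 [470.16 129.2 ]
 [619.99 151.27]
 [650.7  -73.03]] [560.4   28.88] [np.float64(97.87733924623504), np.float64(8.379019810578466), np.float64(-82.20279250961676)]
[[515.5    2.37]
 [514.55  92.01]
 [579.1   90.81]
 [576.26   3.04]] [546.35  47.06] [np.float64(90.60774770726218), np.float64(-1.0627703925830847), np.float64(-91.84747411184205)]
```

The crop shows the shaft (about (383,105)) touching the panel's far edge about 20 mm off its middle towards -y. The panel still needs about 8° CCW, so I keep pushing.

```bash
python3 -m crank '[[[0.1,0,0,0],[0.25,0,0,0],[0.4,0,0,0],[0.55,0,0,0],[0.7,0,0,0],[0.85,0,0,0],[1,0,0,0],[1,0,0,0]]]'; python3 v.py s5; python3 -c "
from pan import *
print(green(robot.snapshot('scene')))"
```

```text
time_s: 10.53
tool_pos: [521.5, 27.2, 69.3]
tcp_rot: [[0.991, 0.001, -0.134], [0.134, 0.0, 0.991], [0.001, -1.0, 0.0]]
force: [-0.4, 0.4, -1.1]
grip_width: 17.6
t 10.68 pos [521.35  27.19  69.29] F world [ 0.04 -0.56 -1.18] std [0.36 0.35 0.27] tool xz [-0.04 -0.56] w 17.8 yaw 7.7
((553.2194213867188, 50.249229431152344), (47.45549392700195, 73.66699981689453), 3.9148340225219727)
```

View pics/s5c.png

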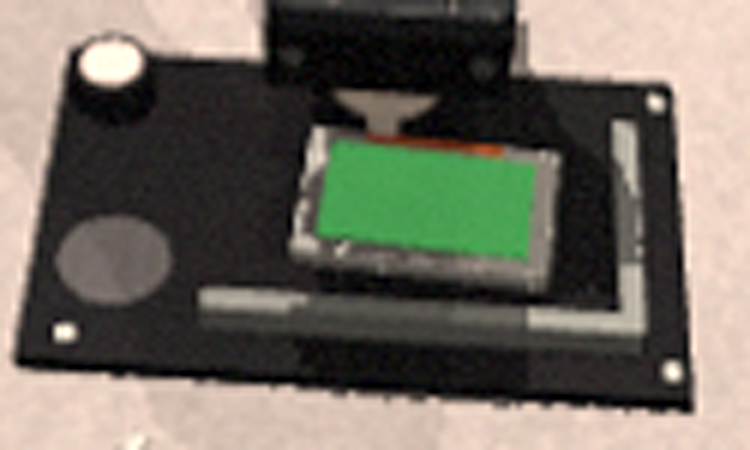

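```bash
python3 -m crank '[[[0.1,0,0,0],[0.25,0,0,0],[0.4,0,0,0],[0.55,0,0,0],[0.7,0,0,0],[0.8,0,0,0],[0.9,0,0,0],[0.9,0,0,0]]]'; python3 v.py s6; python3 -c "
from pan import *
print(green(robot.snapshot('scene')))"
```

```text
time_s: 11.45
tool_pos: [530.3, 28.3, 69.3]
tcp_rot: [[0.991, 0.0, -0.134], [0.134, 0.0, 0.991], [0.0, -1.0, 0.0]]
force: [0.7, -0.4, -0.3]
grip_width: 17.6
t 11.60 pos [530.2   28.34  69.27] F world [ 0.08  0.35 -1.13] std [0.57 0.19 0.36] tool xz [0.12 0.33] w 17.4 yaw 7.7
((560.293701171875, 53.11130142211914), (47.193729400634766, 73.55587005615234), 8.089831352233887)
```

View pics/s6c.png

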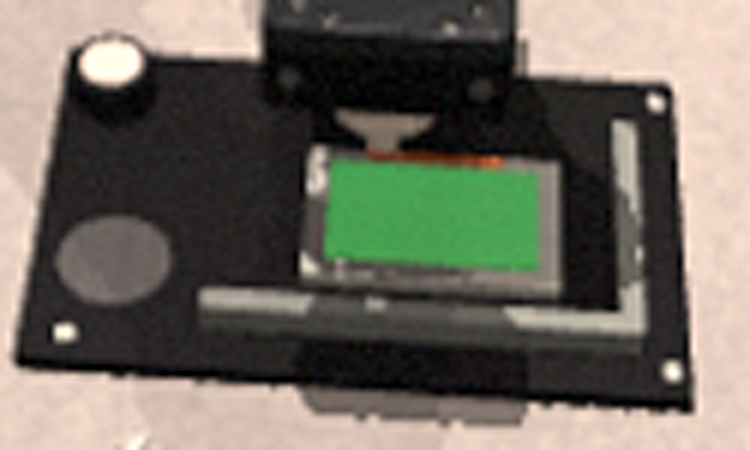

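```bash
python3 -m crank '[[[-0.3,0,0,0],[-0.5,0,0,0],[-0.5,0,0.9,0],[-0.5,0,1.8,0],[-0.4,0,1.8,0],[-0.2,0,1.8,0],[-0.1,0,1.8,0],[0,0,1.8,0]]]'; python3 -m crank '[[[0.1,0,0,0],[0.2,0,0,0],[0.3,0,0,0],[0.4,0,0,0],[0.5,0,0,0],[0.6,0,0,0],[0.7,0,0,0],[0.7,0,0,0]]]';  python3 v.py s7; python3 -c "
from pan import *
print(green(robot.snapshot('scene')))"
```

```text
time_s: 12.37
tool_pos: [527.9, 46.0, 69.2]
tcp_rot: [[0.991, 0.0, -0.133], [0.133, -0.0, 0.991], [0.0, -1.0, -0.0]]
force: [-0.8, -0.4, -0.6]
grip_width: 18.0
time_s: 13.03
tool_pos: [534.9, 47.1, 69.3]
tcp_rot: [[0.991, 0.001, -0.134], [0.134, 0.0, 0.991], [0.001, -1.0, 0.0]]
force: [0.1, -0.4, -0.4]
grip_width: 17.7
t 13.18 pos [534.79  47.12  69.3 ] F world [ 0.13  0.31 -0.19] std [0.26 0.27 0.04] tool xz [0.17 0.29] w 17.8 yaw 7.7
((567.3375244140625, 54.923133850097656), (47.07891082763672, 72.8584976196289), 8.130701065063477)
```

View pics/s7c.png

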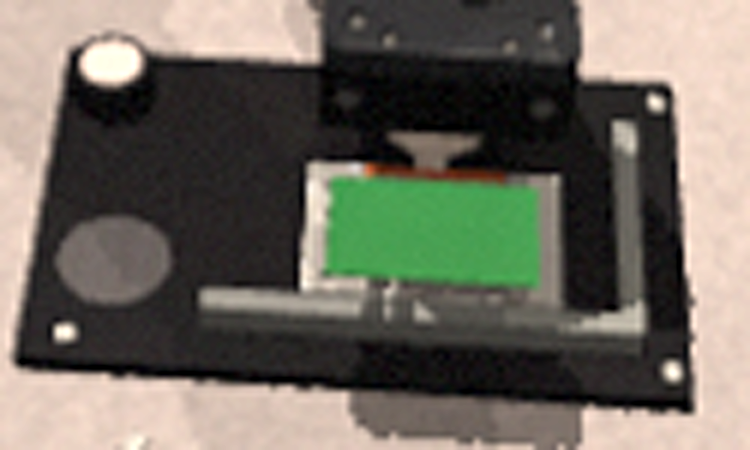

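```bash
python3 -m crank '[[[0.03,0,0,0],[0.06,0,0,0],[0.09,0,0,0],[0.12,0,0,0],[0.15,0,0,0],[0.18,0,0,0],[0.2,0,0,0],[0.2,0,0,0]]]';  python3 f.py;python3 -m crank '[[[0.01,0,0,0],[0.02,0,0,0],[0.03,0,0,0],[0.04,0,0,0],[0.05,0,0,0],[0.06,0,0,0],[0.06,0,0,0],[0.06,0,0,0]]]';  python3 f.py; python3 -c "
from pan import *
print(green(robot.snapshot('scene')))"
```

```text
time_s: 13.95
tool_pos: [536.6, 47.3, 69.2]
tcp_rot: [[0.991, 0.0, -0.134], [0.134, -0.0, 0.991], [0.0, -1.0, -0.0]]
force: [-0.1, -1.0, -0.5]
grip_width: 17.7
t 14.25 pos [536.57  47.3   69.24] F world [-0.67 -0.01 -0.77] std [0.77 0.32 0.21] tool xz [-0.67  0.08] w 17.4 yaw 7.7
time_s: 14.92
tool_pos: [537.1, 47.4, 69.3]
tcp_rot: [[0.991, 0.0, -0.134], [0.134, -0.0, 0.991], [0.0, -1.0, -0.0]]
force: [-0.4, -0.3, -0.8]
grip_width: 17.6
t 15.22 pos [537.14  47.4   69.26] F world [-0.46 -0.08 -0.16] std [0.38 0.61 0.56] tool xz [-0.46 -0.02] w 17.6 yaw 7.7
((569.4450073242188, 55.19706726074219), (47.01665115356445, 72.90694427490234), 8.291487693786621)
```

```bash
python3 -m crank '[[[0.01,0,0,0],[0.02,0,0,0],[0.04,0,0,0],[0.05,0,0,0],[0.06,0,0,0],[0.07,0,0,0],[0.08,0,0,0],[0.08,0,0,0]]]';  python3 f.py 4;python3 -m crank '[[[0.01,0,0,0],[0.02,0,0,0],[0.03,0,0,0],[0.04,0,0,0],[0.05,0,0,0],[0.06,0,0,0],[0.06,0,0,0],[0.06,0,0,0]]]';  python3 f.py 4
```

```text
time_s: 15.93
tool_pos: [537.9, 47.5, 69.2]
tcp_rot: [[0.991, 0.0, -0.134], [0.134, -0.0, 0.991], [0.0, -1.0, -0.0]]
force: [-1.1, 0.4, -0.8]
grip_width: 17.7
t 16.13 pos [537.93  47.49  69.25] F world [-0.72 -0.32 -0.7 ] std [0.19 0.22 0.47] tool xz [-0.76 -0.22] w 17.7 yaw 7.7
time_s: 16.8
tool_pos: [538.5, 47.6, 69.3]
tcp_rot: [[0.991, 0.0, -0.134], [0.134, -0.0, 0.991], [0.0, -1.0, -0.0]]
force: [-1.4, 0.2, -0.4]
grip_width: 17.8
t 17.00 pos [538.52  47.58  69.25] F world [-0.29 -0.13 -0.21] std [1.09 0.5  0.22] tool xz [-0.31 -0.09] w 17.9 yaw 7.7
```

```bash
python3 -m crank '[[[0.01,0,0,0],[0.02,0,0,0],[0.03,0,0,0],[0.04,0,0,0],[0.05,0,0,0],[0.06,0,0,0],[0.06,0,0,0],[0.06,0,0,0]]]';  python3 f.py 4;python3 -c "
from pan import *
print(green(robot.snapshot('scene')))"
```

```text
time_s: 17.67
tool_pos: [539.1, 47.7, 69.2]
tcp_rot: [[0.991, 0.0, -0.134], [0.134, -0.0, 0.991], [0.0, -1.0, -0.0]]
force: [-0.8, -0.8, -0.5]
grip_width: 18.1
t 17.87 pos [539.13  47.67  69.26] F world [-0.57  0.12 -0.59] std [0.28 0.68 0.39] tool xz [-0.55  0.19] w 17.6 yaw 7.7
((571.394287109375, 55.63269805908203), (47.18231201171875, 72.88121032714844), 8.074723243713379)
```

```bash
python3 -m crank '[[[0.01,0,0,0],[0.02,0,0,0],[0.03,0,0,0],[0.04,0,0,0],[0.05,0,0,0],[0.06,0,0,0],[0.06,0,0,0],[0.06,0,0,0]]]';  python3 f.py 4;python3 -m crank '[[[0.01,0,0,0],[0.02,0,0,0],[0.03,0,0,0],[0.04,0,0,0],[0.05,0,0,0],[0.05,0,0,0],[0.05,0,0,0],[0.05,0,0,0]]]';  python3 f.py 4
```

```text
time_s: 18.58
tool_pos: [539.7, 47.8, 69.2]
tcp_rot: [[0.991, 0.0, -0.134], [0.134, -0.0, 0.991], [0.0, -1.0, -0.0]]
force: [-0.5, 0.8, -0.1]
grip_width: 17.9
t 18.78 pos [539.71  47.73  69.25] F world [-0.92 -0.39 -0.58] std [0.42 0.43 0.49] tool xz [-0.96 -0.26] w 17.7 yaw 7.7
time_s: 19.45
tool_pos: [540.2, 47.8, 69.3]
tcp_rot: [[0.991, 0.0, -0.134], [0.134, -0.0, 0.991], [0.0, -1.0, -0.0]]
force: [-0.5, -0.2, -0.5]
grip_width: 17.7
t 19.65 pos [540.2   47.81  69.25] F world [-0.7  -0.25 -0.32] std [0.15 0.64 0.2 ] tool xz [-0.73 -0.16] w 17.6 yaw 7.7
```

```bash
python3 -m crank '[[[0.01,0,0,0],[0.02,0,0,0],[0.03,0,0,0],[0.04,0,0,0],[0.05,0,0,0],[0.06,0,0,0],[0.06,0,0,0],[0.06,0,0,0]]]';  python3 f.py 3;python3 v.py s8; python3 -c "
from pan import *
print(green(robot.snapshot('scene')))"
```

```text
time_s: 20.32
tool_pos: [540.8, 47.9, 69.3]
tcp_rot: [[0.991, 0.0, -0.134], [0.134, -0.0, 0.991], [0.0, -1.0, -0.0]]
force: [-1.2, 0.2, -0.9]
grip_width: 17.7
t 20.47 pos [540.82  47.87  69.26] F world [-0.7  -0.58 -0.62] std [0.14 0.05 0.42] tool xz [-0.77 -0.48] w 17.8 yaw 7.7
t 20.62 pos [540.82  47.89  69.26] F world [-0.28 -0.2  -0.82] std [0.34 0.44 0.69] tool xz [-0.31 -0.16] w 18.1 yaw 7.7
((572.9874877929688, 55.73474884033203), (47.5832633972168, 73.00897979736328), 8.47307300567627)
```

View pics/s8c.png

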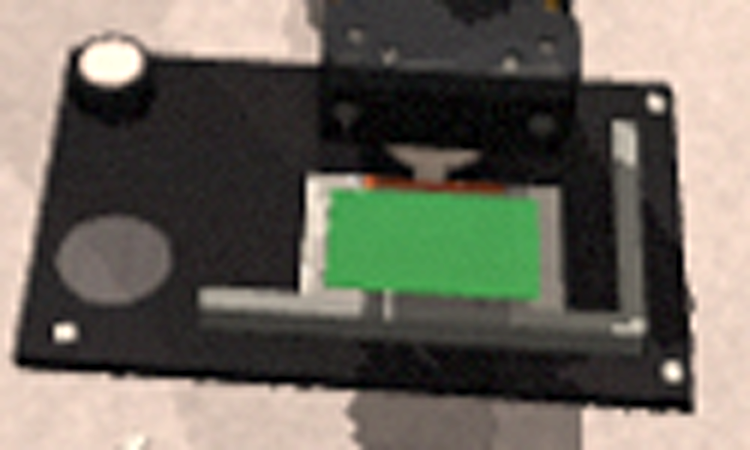

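```bash
python3 -m crank '[[[0.01,0,0,0],[0.02,0,0,0],[0.03,0,0,0],[0.04,0,0,0],[0.05,0,0,0],[0.06,0,0,0],[0.06,0,0,0],[0.06,0,0,0]]]' | egrep 'pos|force';  python3 f.py 2
```

```text
tool_pos: [541.3, 47.9, 69.2]
force: [-1.5, 0.3, -0.6]
t 21.48 pos [541.25  47.95  69.22] F world [-1.48 -0.06 -0.2 ] std [0.46 0.29 0.71] tool xz [-1.47  0.14] w 17.5 yaw 7.7
```

```bash
python3 -m crank '[[[0.01,0,0,0],[0.02,0,0,0],[0.03,0,0,0],[0.04,0,0,0],[0.05,0,0,0],[0.05,0,0,0],[0.05,0,0,0],[0.05,0,0,0]]]' | egrep 'pos|force';  python3 f.py 3
```

```text
tool_pos: [541.6, 48.0, 69.2]
force: [-3.4, -0.4, 1.0]
t 22.30 pos [541.57  48.05  69.18] F world [-2.82 -0.12  0.35] std [1.04 0.22 0.69] tool xz [-2.81  0.26] w 17.5 yaw 7.7
```

```bash
python3 -m crank '[[[0.01,0,0,0],[0.02,0,0,0],[0.03,0,0,0],[0.04,0,0,0],[0.04,0,0,0],[0.04,0,0,0],[0.04,0,0,0],[0.04,0,0,0]]]' | egrep 'pos|force';  python3 f.py 4
```

```text
tool_pos: [541.8, 48.1, 69.1]
force: [-5.7, 0.7, 2.3]
t 23.17 pos [541.81  48.11  69.13] F world [-4.96  0.44  1.86] std [0.67 0.16 0.27] tool xz [-4.86  1.1 ] w 17.7 yaw 7.7
```

```bash
python3 v.py s9; python3 -c "
from pan import *
print(green(robot.snapshot('scene')))"
```

```text
t 23.32 pos [541.81  48.12  69.13] F world [-5.43  0.63  1.98] std [0.21 0.41 0.44] tool xz [-5.3   1.35] w 17.6 yaw 7.7
((573.6222534179688, 56.036949157714844), (47.31931686401367, 72.66991424560547), 8.070246696472168)
```

View pics/s9c.png

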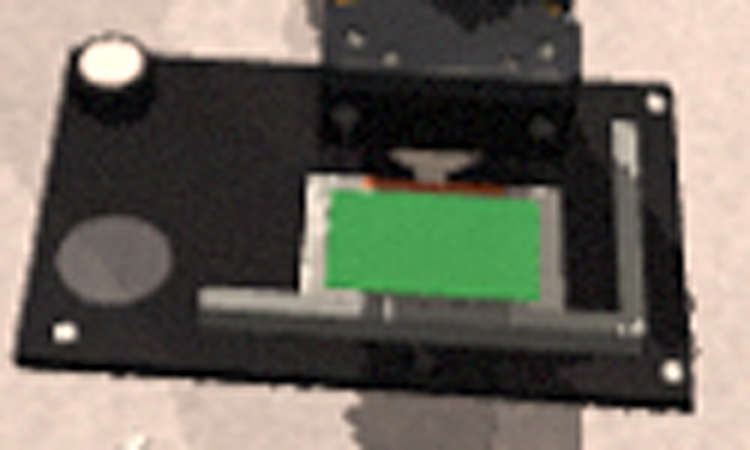

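Pressed at about 5.3 N and it looks flush. I also press near the -y end, as a squareness test at the same depth.

```bash
python3 -m crank '[[[-0.3,0,0,0],[-0.4,0,0,0],[-0.4,0,-1.2,0],[-0.4,0,-2.2,0],[-0.3,0,-2.2,0],[-0.2,0,-2.2,0],[-0.12,0,-2.2,0],[-0.06,0,-2.2,0]]]' | egrep 'pos|force';  python3 f.py 2
```

```text
tool_pos: [544.5, 26.2, 69.2]
force: [-1.2, -0.4, -0.5]
t 24.18 pos [544.46  26.39  69.18] F world [-0.31 -0.81 -0.43] std [0.37 1.2  0.49] tool xz [-0.42 -0.76] w 17.6 yaw 7.7
```

```bash
python3 -m crank '[[[0.01,0,0,0],[0.02,0,0,0],[0.03,0,0,0],[0.04,0,0,0],[0.05,0,0,0],[0.05,0,0,0],[0.05,0,0,0],[0.05,0,0,0]]]' | egrep 'pos|force';  python3 f.py 4
```

```text
tool_pos: [544.7, 26.4, 69.1]
force: [-3.1, 0.3, -0.1]
t 25.05 pos [544.73  26.35  69.14] F world [-2.63  0.04 -0.37] std [0.54 0.21 0.53] tool xz [-2.6   0.39] w 17.6 yaw 7.7
```

Squareness checks: 2.6–2.8 N is reached at carrier-x 543.1 in the middle and 543.4 at the end, so they agree within 0.3 mm. Now I go round to the -y edge, turning the jaws by 90°.

```bash
python3 -m crank '[[[-0.5,0,0,0],[-1,-0.5,0,0],[-1,-3,0,5],[-0.5,-5,-1,12],[0.5,-5,-2,19],[1.5,-5,-3,26],[2.5,-5,-4,33],[2.9,-5,-4.5,40]]]' 
python3 -m crank '[[[0,0,0,7],[0,0,0,14],[0,0,0,21],[0,0,0,28],[0,0,0,35],[0,0,0,42],[0,0,0,49],[0,0,0,50]]]' ; python3 go.py '[(579.8,-14.4,71,-82.3)]'
```

```text
time_s: 25.72
tool_pos: [582.0, -16.0, 120.4]
tcp_rot: [[0.841, 0.004, 0.541], [-0.541, -0.001, 0.841], [0.004, -1.0, 0.002]]
force: [1.3, -0.5, -0.6]
grip_width: 17.6
time_s: 26.38
tool_pos: [580.3, -14.4, 120.0]
tcp_rot: [[0.131, 0.002, 0.991], [-0.991, -0.0, 0.131], [0.001, -1.0, 0.002]]
force: [-0.1, 0.9, 0.5]
grip_width: 17.9
t 26.38 pos [580.32 -14.4  120.  ] yaw -82.5 F [-0.09  0.92  0.54] w 17.9 tilt 0.0006103970996780706 0.0021464814877056827
  -> (579.8, -14.4, 71, -82.3) rows shift [-0.01  4.9  -0.06] turn -0.2
```

```bash
python3 v.py s10; python3 -c "
from pan import *
print(green(robot.snapshot('scene')))"
```

```text
t 26.53 pos [580.16 -14.31 119.78] F world [-0.04  0.21 -0.83] std [0.05 0.49 0.68] tool xz [-0.21 -0.01] w 17.8 yaw -82.2
((573.356689453125, 55.951194763183594), (46.185611724853516, 73.27906799316406), 7.835536479949951)
```

View pics/s10c.png

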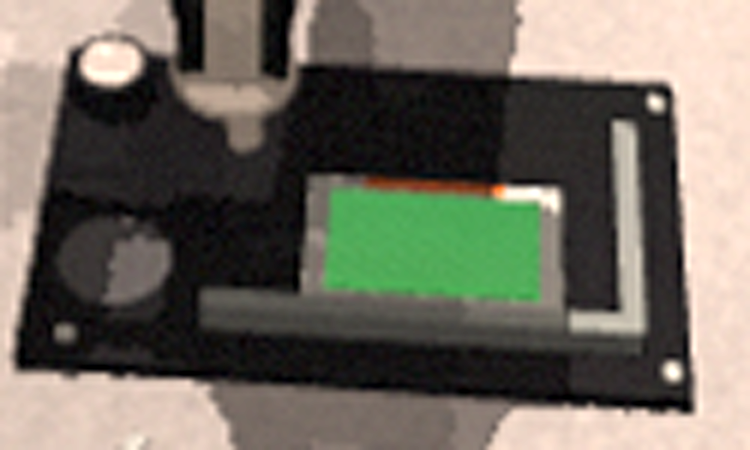

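```bash
python3 -c "
from pan import *
s=robot.snapshot('scene')
print(crop2w(s,[(245,143),(245,152)],61.3)); c,sn=.991,.134
w=crop2w(s,[(300,290),(308,180),(563,300)],15);print(w, w@np.array([[c,-sn],[sn,c]]))
go()
"
```

```text
[[583.6   -9.22]
 [587.64  -8.33]]
[[604.44  14.9 ]
 [553.8    7.47]
 [589.05 103.51]] [[600.99 -66.23]
 [549.81 -66.81]
 [597.62  23.65]]
t 26.68 pos [579.95 -14.46 119.37] yaw -82.2 F [ 0.75 -0.46 -0.73] w 17.6 tilt -0.00011748021471282287 0.000488696235878033
```

```bash
python3 -m crank '[[[0,1.5,0,0],[0,3,0,0],[0,4.2,0,0],[0,4.95,0,0],[-0.2,4.95,0,0],[-0.5,4.95,0,0],[-0.8,4.95,0,0],[-1,4.95,0,0]]]' |egrep 'pos|for';python3 -m crank '[[[-0.1,0,0,0],[-0.2,0,0,0],[-0.3,0,0,0],[-0.4,0,0,0],[-0.5,0,0,0],[-0.6,0,0,0],[-0.7,0,0,0],[-0.8,0,0,0]]]' |egrep 'pos|for'; python3 v.py s11; python3 -c "
from pan import *
print(green(robot.snapshot('scene')))"
```

```text
tool_pos: [579.1, -3.7, 70.5]
force: [0.8, 0.4, -1.2]
tool_pos: [577.5, 3.1, 69.8]
force: [0.6, 0.0, 0.1]
t 28.17 pos [577.49   3.43  69.79] F world [ 0.11 -0.49 -0.2 ] std [0.41 0.62 0.57] tool xz [0.5  0.05] w 17.4 yaw -82.3
((572.9981079101562, 58.63874053955078), (46.320491790771484, 73.583740234375), 8.297523498535156)
```

View pics/s11c.png

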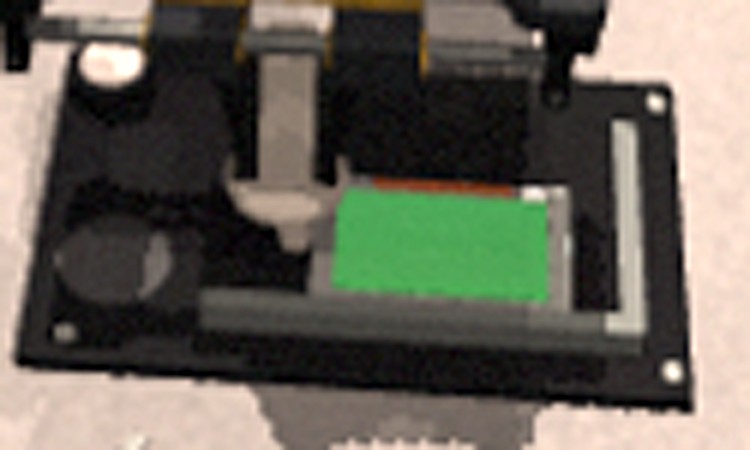

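```bash
python3 -m crank '[[[-0.1,0,0,0],[-0.22,0,0,0],[-0.36,0,0,0],[-0.5,0,0,0],[-0.64,0,0,0],[-0.78,0,0,0],[-0.9,0,0,0],[-1.0,0,0,0]]]' |egrep 'pos|for'; python3 f.py 3; python3 -c "
from pan import *
print(green(robot.snapshot('scene')))"
```

```text
tool_pos: [576.1, 13.5, 69.8]
force: [0.1, -0.5, -0.4]
t 29.08 pos [576.06  13.66  69.75] F world [ 0.25 -0.2  -0.58] std [0.07 0.63 0.68] tool xz [0.24 0.22] w 17.6 yaw -82.3
((571.503173828125, 69.07414245605469), (46.302249908447266, 73.65052795410156), 7.970684051513672)
```

```bash
python3 -m crank '[[[-0.04,0,0,0],[-0.08,0,0,0],[-0.12,0,0,0],[-0.16,0,0,0],[-0.2,0,0,0],[-0.24,0,0,0],[-0.27,0,0,0],[-0.3,0,0,0]]]' |egrep 'pos|for'; python3 f.py 3; python3 -c "
from pan import *
print(green(robot.snapshot('scene')))"
```

```text
tool_pos: [575.7, 16.3, 69.7]
force: [0.9, -0.3, -0.5]
t 29.95 pos [575.67  16.34  69.74] F world [-0.07 -0.89 -0.84] std [0.29 0.48 0.32] tool xz [ 0.88 -0.19] w 18.0 yaw -82.3
((571.2203979492188, 71.57886505126953), (46.29113006591797, 73.88802337646484), 8.05870246887207)
```

```bash
python3 -m crank '[[[-0.01,0,0,0],[-0.02,0,0,0],[-0.03,0,0,0],[-0.04,0,0,0],[-0.05,0,0,0],[-0.06,0,0,0],[-0.06,0,0,0],[-0.06,0,0,0]]]' |egrep 'pos|for'; python3 f.py 3
```

```text
tool_pos: [575.6, 16.9, 69.8]
force: [-1.3, -0.4, -1.6]
t 30.82 pos [575.63  16.88  69.75] F world [ 0.2  -0.49 -0.83] std [0.29 0.12 0.76] tool xz [0.51 0.13] w 17.6 yaw -82.3
```

```bash
python3 -m crank '[[[-0.01,0,0,0],[-0.02,0,0,0],[-0.03,0,0,0],[-0.04,0,0,0],[-0.05,0,0,0],[-0.06,0,0,0],[-0.06,0,0,0],[-0.06,0,0,0]]]' |egrep 'pos|for'; python3 f.py 3
```

```text
tool_pos: [575.6, 17.5, 69.8]
force: [-0.4, -0.6, 0.2]
t 31.63 pos [575.54  17.49  69.73] F world [ 0.42 -0.88 -0.53] std [0.21 0.2  0.11] tool xz [0.93 0.3 ] w 17.4 yaw -82.3
```

```bash
python3 -m crank '[[[-0.01,0,0,0],[-0.02,0,0,0],[-0.03,0,0,0],[-0.04,0,0,0],[-0.05,0,0,0],[-0.06,0,0,0],[-0.06,0,0,0],[-0.06,0,0,0]]]' |egrep 'pos|for'; python3 f.py 3; python3 -c "
from pan import *
print(green(robot.snapshot('scene')))"
```

```text
tool_pos: [575.5, 18.1, 69.7]
force: [-0.1, 0.6, -1.8]
t 32.45 pos [575.48  18.06  69.76] F world [-0.   -0.9  -0.23] std [0.23 0.04 0.29] tool xz [ 0.89 -0.12] w 17.7 yaw -82.3
((570.7660522460938, 73.3817138671875), (46.700721740722656, 73.59710693359375), 8.372649192810059)
```

```bash
python3 -m crank '[[[-0.01,0,0,0],[-0.02,0,0,0],[-0.03,0,0,0],[-0.04,0,0,0],[-0.05,0,0,0],[-0.06,0,0,0],[-0.06,0,0,0],[-0.06,0,0,0]]]' |egrep 'pos|for'; python3 f.py 3
```

```text
tool_pos: [575.4, 18.6, 69.7]
force: [-0.1, -0.8, -1.2]
t 33.32 pos [575.4   18.67  69.76] F world [ 0.17 -0.45 -0.23] std [0.61 0.59 0.06] tool xz [0.46 0.11] w 18.3 yaw -82.3
```

```bash
python3 -m crank '[[[-0.01,0,0,0],[-0.02,0,0,0],[-0.03,0,0,0],[-0.04,0,0,0],[-0.05,0,0,0],[-0.05,0,0,0],[-0.05,0,0,0],[-0.05,0,0,0]]]' |egrep 'pos|for'; python3 f.py 3
```

```text
tool_pos: [575.3, 19.2, 69.8]
force: [-0.1, -0.7, 0.2]
t 34.13 pos [575.33  19.15  69.76] F world [-0.57 -0.95 -0.83] std [0.61 0.66 0.57] tool xz [ 0.86 -0.69] w 17.7 yaw -82.3
```

```bash
python3 -m crank '[[[-0.01,0,0,0],[-0.02,0,0,0],[-0.03,0,0,0],[-0.04,0,0,0],[-0.05,0,0,0],[-0.05,0,0,0],[-0.05,0,0,0],[-0.05,0,0,0]]]' |egrep 'pos|for'; python3 v.py s12;  python3 -c "
from pan import *
print(green(robot.snapshot('scene')))"
```

```text
tool_pos: [575.3, 19.4, 69.8]
force: [-1.0, -2.3, 0.0]
t 34.95 pos [575.27  19.43  69.75] F world [-0.07 -1.68 -0.84] std [0.65 0.35 0.41] tool xz [ 1.66 -0.29] w 17.6 yaw -82.3
((570.7051391601562, 74.54838562011719), (46.40409851074219, 73.9630126953125), 8.109654426574707)
```

View pics/s12c.png

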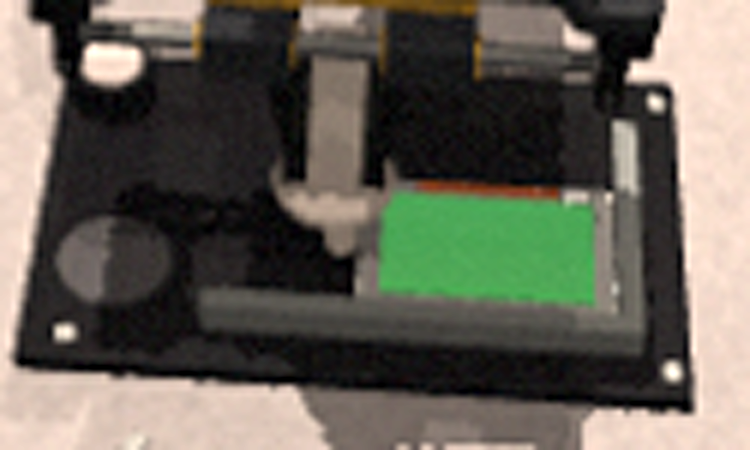

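The panel now touches the short rib (crop about (612,250)) and the force is starting to rise. I press to about 5 N.

```bash
python3 -m crank '[[[-0.01,0,0,0],[-0.02,0,0,0],[-0.03,0,0,0],[-0.04,0,0,0],[-0.05,0,0,0],[-0.05,0,0,0],[-0.05,0,0,0],[-0.05,0,0,0]]]' |egrep 'pos|for'; python3 f.py 3
```

```text
tool_pos: [575.2, 19.7, 69.8]
force: [1.1, -3.9, -0.3]
t 35.87 pos [575.24  19.72  69.76] F world [ 0.29 -3.75 -0.49] std [0.23 0.34 0.43] tool xz [ 3.76 -0.21] w 17.3 yaw -82.3
```

```bash
python3 -m crank '[[[-0.01,0,0,0],[-0.02,0,0,0],[-0.03,0,0,0],[-0.03,0,0,0],[-0.03,0,0,0],[-0.03,0,0,0],[-0.03,0,0,0],[-0.03,0,0,0]]]' |egrep 'pos|for'; python3 f.py 5;  python3 -c "
from pan import *
print(green(robot.snapshot('scene')))"
```

```text
tool_pos: [575.2, 19.8, 69.8]
force: [-0.1, -4.8, -1.2]
t 36.78 pos [575.22  19.84  69.77] F world [ 0.25 -4.76 -0.29] std [0.48 0.51 0.29] tool xz [ 4.75 -0.39] w 17.7 yaw -82.3
((570.7027587890625, 74.53150939941406), (46.410335540771484, 73.89764404296875), 8.024470329284668)
```

```bash
python3 -m crank '[[[0.1,0,0,0],[0.5,0,0,0],[1,0,0,0],[1.2,-1,0,0],[1.2,-4,0,0],[1.2,-8,0,0],[1.2,-12,0,0],[1.2,-14.5,0,0]]]' ; python3 go.py '[(488.7,299.1,218,-24.5)]'
```

```text
time_s: 37.5
tool_pos: [578.3, 9.7, 219.8]
tcp_rot: [[0.134, 0.006, 0.991], [-0.991, 0.002, 0.134], [-0.001, -1.0, 0.006]]
force: [1.2, -0.2, -1.1]
grip_width: 18.2
t 37.50 pos [578.28   9.66 219.79] yaw -82.3 F [ 1.19 -0.21 -1.09] w 18.2 tilt -0.000809881986268517 0.006343303059149821
  -> (488.7, 299.1, 218, -24.5) rows shift [-29.88   0.17  -4.99] turn -57.8
```

```bash
python3 -m crank '[[[-3,0,-0.5,-7],[-6.5,0,-1,-14],[-10.5,0,-1.6,-21],[-14.5,0,-2.3,-28],[-18.5,0,-3,-35],[-22.5,0,-3.7,-42],[-26.5,0,-4.4,-49],[-29.5,0,-4.9,-56]]]' | grep pos; python3 -m crank '[[[0,0,0,-1],[0,0,0,-1.8],[0,0,0,-1.8],[0,0,0,-1.8],[0,0,0,-1.8],[0,0,0,-1.8],[0,0,0,-1.8],[0,0,0,-1.8]]]'|grep pos;  python3 - <<'E'
from pan import *
s=snap('scene','s13.png');t=snap('top','t13.png')
go((488.7,299.1,218,-24.5))
a=cv2.imread('pics/t13.png');cv2.imwrite('pics/t13c.png',cv2.resize(a[170:280,205:345],None,fx=5,fy=5,interpolation=cv2.INTER_CUBIC))
a=cv2.imread('pics/s13.png')
cv2.imwrite('pics/s13c.png',cv2.resize(a[100:230,390:500],None,fx=4.6,fy=4.6,interpolation=cv2.INTER_CUBIC))
print(green(s), green(t,(205,170,345,280)))
E
```

```text
tool_pos: [486.4, 298.7, 216.1]
tool_pos: [489.0, 293.8, 214.7]
t 38.93 pos [488.87 294.15 214.77] yaw -24.5 F [ 0.06  0.15 -1.04] w 17.6 tilt 9.759564464444701e-05 -1.701550783891506e-05
  -> (488.7, 299.1, 218, -24.5) rows shift [-0.22 -0.32  0.44] turn -0.0Traceback (most recent call last):
  File "<stdin>", line 7, in <module>
  File "pan.py", line 7, in green
    c=max(cv2.findContours(m,0,cv2.CHAIN_APPROX_NONE)[0],key=cv2.contourArea)
ValueError: max() iterable argument is empty
```

View pics/t13c.png

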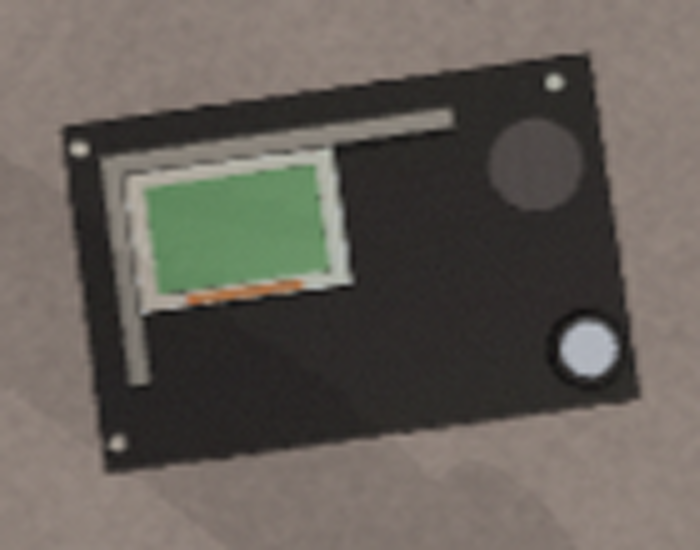

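View pics/s13c.png

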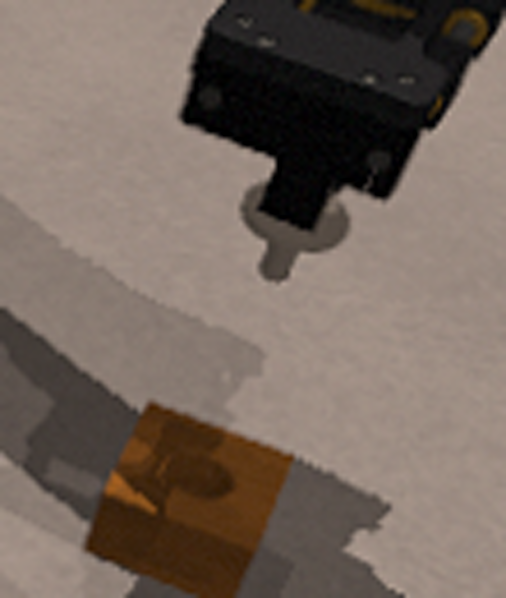

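```bash
python3 - <<'E'
from pan import *
t=robot.snapshot('top')
W=lambda u,z:crop2w(t,u,z,205,170,5)
p=W([(129,176),(332,148),(352,285),(145,313)],15)
print(p,[np.degrees(np.arctan2(*d[::-1])) for d in np.diff(p,axis=0)],np.hypot(*np.diff(p,axis=0).T))
g=W([(146,188),(316,165),(328,272),(158,294)],15);print(g.mean(0),[np.degrees(np.arctan2(*d[::-1])) for d in np.diff(g,axis=0)])
r=W([(124,176),(455,128),(150,385)],20);c,s=.991,.134
M=np.array([[c,-s],[s,c]])
print('carrier coords panel',p@M,'ribs',r@M)
b=W([(124,176),(455,128),(588,55),(65,128)],8); 
c=W([(65,128),(588,55),(638,398),(106,472)],8);print([np.degrees(np.arctan2(*d[::-1])) for d in np.diff(c,axis=0)])
E
```

```text
[[591.51 120.5 ]
 [603.5   33.98]
 [545.16  25.29]
 [533.15 113.14]] [np.float64(-82.10934065525296), np.float64(-171.53514555612605), np.float64(97.78488299615199)] [87.35 58.99 88.66]
[568.62  74.28] [np.float64(-82.2536470085559), np.float64(-173.400898824517), np.float64(97.44979474443812)]
carrier coords panel [[602.34  40.15]
 [602.62 -47.2 ]
 [543.64 -47.98]
 [543.51  40.68]] ribs [[ 602.1    41.76]
 [ 603.56 -100.09]
 [ 512.85   41.88]]
[np.float64(-82.02883056243991), np.float64(-172.01554749212477), np.float64(98.03703353831968)]
```

```bash
python3 -m crank '[[[-0.1,2,0.2,0],[-0.2,4,0.44,0],[-0.22,6,0.44,0],[-0.22,8,0.44,0],[-0.22,9.5,0.44,0],[-0.22,10,0.44,0],[-0.22,10,0.44,0],[-0.22,10,0.44,0]]]' ; python3 - <<'E'
from pan import *
s=snap('scene','s14.png')
go((488.7,299.1,113,-24.5),(488.7,299.1,68.5,-24.5))
a=cv2.imread('pics/s14.png')
cv2.imwrite('pics/s14c.png',cv2.resize(a[130:235,395:475],None,fx=5.6,fy=5.6,interpolation=cv2.INTER_CUBIC))
E
```

```text
time_s: 39.65
tool_pos: [488.9, 299.7, 115.2]
tcp_rot: [[0.91, 0.001, 0.415], [-0.415, 0.001, 0.91], [0.0, -1.0, 0.001]]
force: [0.2, 0.2, 0.1]
grip_width: 17.7
t 39.70 pos [489.19 299.83 115.73] yaw -24.5 F [0.54 0.37 0.15] w 17.7 tilt 0.0009737241839442341 0.0015478652998548448
  -> (488.7, 299.1, 113, -24.5) rows shift [-0.01  0.27 -0.09] turn -0.0
  -> (488.7, 299.1, 68.5, -24.5) rows shift [-0.02  4.72 -0.09] turn -0.0
```

View pics/s14c.png

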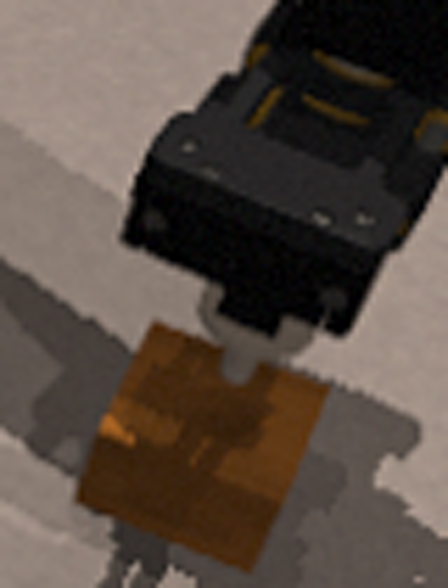

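```bash
python3 -m crank '[[[0,0.5,-0.05,0],[0,1,-0.05,0],[0,1.5,-0.05,0],[0,2,-0.05,0],[0,2.4,-0.05,0],[0,2.6,-0.05,0],[0,2.6,-0.05,0],[0,2.6,-0.05,0]]]'; python3 f.py 3 
```

```text
time_s: 40.37
tool_pos: [488.3, 298.9, 88.6]
tcp_rot: [[0.91, -0.0, 0.415], [-0.415, -0.0, 0.91], [-0.0, -1.0, -0.0]]
force: [0.1, -0.4, 0.3]
grip_width: 17.7
t 40.52 pos [488.52 298.97  88.9 ] F world [-0.45 -0.67 -0.99] std [0.33 0.46 0.21] tool xz [-0.13 -0.8 ] w 17.8 yaw -24.5
```

```bash
python3 -m crank '[[[0,0.5,0,0],[0,1,0,0],[0,1.4,0,0],[0,1.7,0,0],[0,1.85,0,0],[0,1.92,0,0],[0,1.95,0,0],[0,1.95,0,0]]]'; python3 f.py 3 
```

```text
time_s: 41.18
tool_pos: [488.4, 298.9, 69.2]
tcp_rot: [[0.91, 0.0, 0.415], [-0.415, -0.0, 0.91], [0.0, -1.0, 0.0]]
force: [-0.6, 0.4, -1.2]
grip_width: 17.8
t 41.33 pos [488.51 298.91  69.39] F world [ 0.24  0.26 -0.74] std [0.29 0.42 0.63] tool xz [0.11 0.33] w 17.7 yaw -24.5
```

```bash
python3 -m crank '[[[0,0.02,0,0],[0,0.04,0,0],[0,0.06,0,0],[0,0.07,0,0],[0,0.08,0,0],[0,0.08,0,0],[0,0.08,0,0],[0,0.08,0,0]]]'; python3 f.py 3 
```

```text
time_s: 42.0
tool_pos: [488.4, 298.8, 68.5]
tcp_rot: [[0.91, 0.0, 0.415], [-0.415, -0.0, 0.91], [0.0, -1.0, -0.0]]
force: [-0.1, -0.6, -0.2]
grip_width: 17.7
t 42.15 pos [488.4  298.79  68.49] F world [ 0.02 -0.02  0.33] std [0.13 0.35 0.57] tool xz [ 0.02 -0.01] w 18.0 yaw -24.5
```

```bash
python3 -m crank '[[[0,0,0,0],[0,0,0,0],[0,0,0,0],[0,0,0,0],[0,0,0,0],[0,0,0,0],[0,0,0,0],[0,0,0,0]]]' 1 | egrep 'time|width';python3 -m crank '[[[0,0,0,0],[0,0,0,0],[0,0,0,0],[0,0,0,0],[0,0,0,0],[0,0,0,0],[0,0,0,0],[0,0,0,0]]]' 1 | egrep 'time|width'; 
```

```text
time_s: 42.82
grip_width: 63.2
time_s: 43.48
grip_width: 87.3
```

```bash
python3 -m crank '[[[0,-0.5,0,0],[0,-1.5,0,0],[0,-4,0,0],[0,-7,0,0],[0,-10,0,0],[0,-14,0,0],[0,-17,0,0],[0,-18,0,0]]]';  python3 -m crank '[[[0,0,-3,0],[0,0,-6,0],[0,0,-10,0],[0,0,-14,0],[0,0,-18,0],[0,0,-22,0],[0,0,-26,0],[0,0,-30,0]]]' | egrep 'time|pos';
```

```text
time_s: 44.15
tool_pos: [490.0, 300.8, 255.0]
tcp_rot: [[0.91, 0.009, 0.415], [-0.415, 0.005, 0.91], [0.006, -1.0, 0.008]]
force: [1.2, 0.1, 1.2]
grip_width: 87.1
time_s: 44.82
tool_pos: [362.4, 24.4, 248.7]
```

```bash
python3 -m crank '[[[1,0,-1,0],[3,0,-4,0],[5,0,-7,0],[7,0,-10,0],[9,0,-13,0],[11,0,-16,0],[13,0,-19,0],[14,0,-20,0]]]' | egrep 'time|pos'; python3 - <<'E'
from pan import *
s=snap('scene','s15.png');t=snap('top','t15.png')
a=cv2.imread('pics/t15.png');b=cv2.imread('pics/s15.png')
A=cv2.resize(a[170:280,120:345],None,fx=3.5,fy=3.5,interpolation=cv2.INTER_CUBIC)[:, :788]
cv2.imwrite('pics/t15c.png',A)
B=cv2.resize(b[150:250,240:460],None,fx=3.5,fy=3.5,interpolation=cv2.INTER_CUBIC);cv2.imwrite('pics/s15c.png',B)
print(green(s))
E
```

```text
time_s: 45.48
tool_pos: [407.6, -219.2, 248.7]
((570.9666137695312, 74.9559326171875), (44.96071243286133, 72.43071746826172), 7.894333362579346)
```

View pics/t15.png

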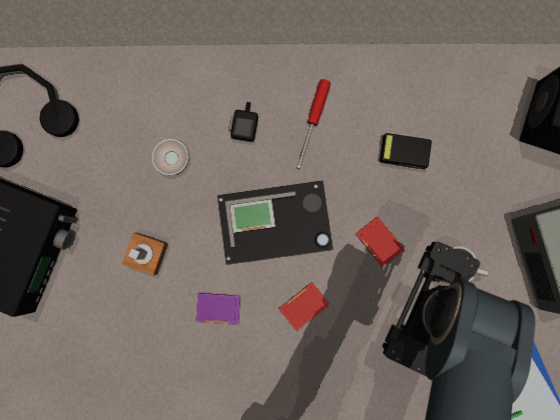

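View pics/s15c.png

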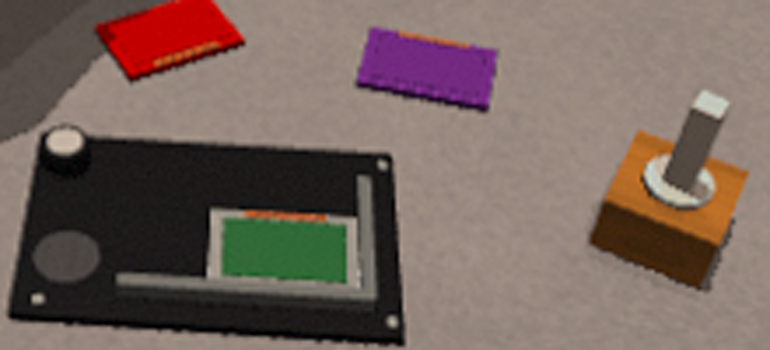

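View pics/t15c.png

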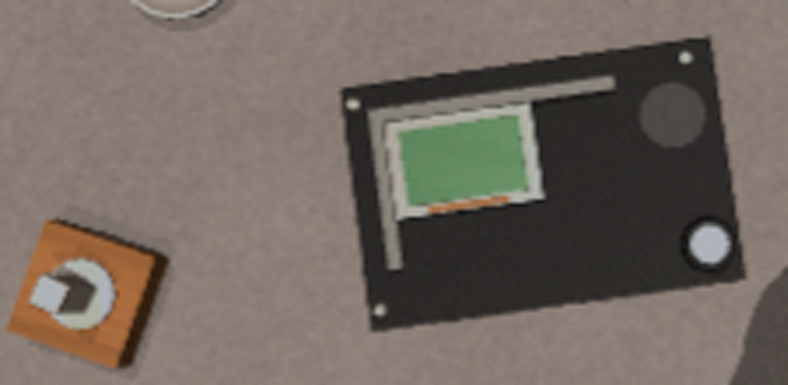

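The pictures show the panel flush in the corner (top image about (252,216)) and the stick upright in its stand (143,254). The bystanders look unmoved. I'm handing in.

```bash
python3 -m crank '[[[14,0,-20,0],[0,0,0,0],[0,0,0,0],[0,0,0,0],[0,0,0,0],[0,0,0,0],[0,0,0,0],[0,0,0,0]]]' >/dev/null 2>&1 & sleep 0; wait; python3 go.py
```

```text
t 46.25 pos [ 408.28 -214.24  248.72] yaw -24.5 F [-0.35 -0.52 -0.79] w 87.2 tilt 0.0005544954337205812 -7.170863447281974e-05
```

```bash
python3 -c "
from rig import robot
print(abs(robot.observe()['dq']).max()); print(robot.sign_off())"
```

```text
0.0025030315170102464
the job is handed in; nothing more can be done
None
```

The job is handed in after about 46 s of the 72 s allowed. The panel sits flush in the corner and the stick is back in its stand.

- **Pushing:** I took the stick out and squared the panel with a push near its -y end. I then pressed it on the long rib at about 5.3 N in the middle and about 2.7 N at the -y end. After turning the jaws 90°, I slid it along and pressed it on the short rib at about 4.8 N, slightly under the 5 N asked for. The highest force I read was 5.7 N in one axis, about 6 N in all. Readings came only between moves, so I have no record of peaks during them.
- **Panel:** Both cameras show it square with the carrier, within their roughly 0.5° accuracy. The top view puts the gap to the short rib at about 0.4 mm and none measurable to the long rib. That reading is only good to about 1 mm, so it does not by itself prove the 1.8 mm limit.
- **Stick and bystanders:** The stick looks upright, with its collar on the stand. I let go at the same height and within 0.5 mm of the point where I gripped it. The bystanders looked unmoved by eye; I did not measure them.
- **What disagreed:** The two cameras differ by about 2–4 mm in absolute position, so I relied on positions relative to the ribs and on the force readings.
- **A slip:** Just before handing in, I left a stray large shift in the first row of what was meant to be a settling move. The empty, open gripper moved a few centimetres or less at about 250 mm height and came back; it read no contact afterwards.

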